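# Fit a fresh drying tube and snap its cover on

## Task

Pull the yellow drying tube out of the two spring clips on the sloped wooden rack and lay it in the cradles of the black drying base with the grey top. Then put the blue cover over it and press it straight down until both clip arms snap under the rim, fully home and level all round. Do not drop the tube or the cover, and leave the spool, the glue jar and the scraper where they are.

Things in the scene. Friction and masses are not known exactly. Their poses are not given: they have to be found in the camera images.
- tube: Drying tube: yellow cylinder with black ends, 30 mm diameter, 130 mm long, about 0.14 kg. Origin at its middle, own x axis along its length (its roll does not matter). It starts in the rack's clips, horizontal, up to 4 mm off-centre along its length.
- rack: Fixed plywood rack, foot 170 x 145 mm, 180 mm high. Origin on the table straight below the middle of the clipped tube; x axis along the tube, z up. Its panel is tilted 0.65 rad (37 deg) about x: the panel normal, the way the clips open and the tube pulls out, is (0, -0.605, 0.796) in rack axes; up the slope is (0, 0.796, 0.605). Panel face 32 mm behind the tube axis.
- fence (a point): Middle of the free edge of the rack's 160 mm long fence, which rises square from the panel: near face 64 mm up the slope from the tube axis, edge 34 mm beyond the tube axis along the normal. A vertical gripper does not fit between it and the tube: come in along the normal. Axes as the rack.
- clip0 (a point): Tube axis inside the clip at the rack's -x end, 40 mm from the middle. Orange C-clip, 14 mm wide, two sprung jaws 46 mm across outside, reaching 22 mm beyond the tube axis along the normal. Axes as the rack.
- clip1 (a point): The same for the clip at the +x end. Grip the tube in the 65 mm between the clips, fingers closing along the slope, and pull along the normal: the clips resist with about 6 to 12 N, let go after 10 to 20 mm; 60 mm is well clear.
- seat (a point): Middle of the clipped tube's place in the rack, 110 mm above the rack's origin; axes as the rack.
- base: Drying base, fixed: black block 148 (x) x 64 (y) x 39 mm, on it a grey top plate 148 x 78 x 6 mm, top face 45 mm above the table. The plate overhangs the block by 7 mm along both long sides: this is the rim (edge rounded, 3 mm radius). Origin under its centre, on the table; x axis lengthwise, z up. A half turn makes no difference.
- cradle (a point): Where the tube's middle lies when seated: 68 mm above the base's origin; x axis along the tube. Two white V cradles carry it, 42 mm either side of the middle, each 14 mm wide, tips 66 mm above the table and 23 mm either side of the centre line: they centre the tube. Between them is open space over the plate, 23 mm below this point.
- cover_home (a point): Where the cover's origin lies when the cover is fully home: 22 mm above the base's origin; axes as the base.
- cover: Blue cover, a box open below, 162 (x) x 74 (y) mm, 70 mm high plus its rib, about 0.18 kg. Origin at the centre of its underside, x axis lengthwise, z up. It stands on its end walls, which at home reach 23 mm below the base's top face outside its ends (3 mm play each). Its long walls end 23 mm above its origin and rest on the base's plate when home. Either way round will do.
- rib (a point): Centre of the cover's grip rib, 84 mm above its origin, 14 mm above the roof: rib 70 mm long (x), 14 mm thick (y), from z = 70 to 94 mm on the cover; hold it here. Lowered over the base, the hooks come to rest on the rim about 10 to 13 mm above home; a straight push of about 8 to 15 N on the middle, held or with closed fingers on the rib, snaps them under it. Axes as the cover.
- cliparm_l (a joint): Swing of the cover's +y clip arm, rad: 0 at rest, about 0.08 as the hook rides over the rim, back to 0 when snapped. Two black arms, 44 mm wide, hang outside the long walls, 92 mm over both, hooks inward: 72 mm between hook tips, slanted lead-ins widening to 84 mm at the bottom (the rim is 78 mm wide).
- cliparm_r (a joint): The same for the clip arm on the -y side.
- spool: Bystander: flat-lying spool of orange filament with black flanges, 160 mm diameter, 52 mm high; origin under its centre.
- glue: Bystander: white jar with red cap, 40 mm diameter, 100 mm high; origin under its centre.
- scraper: Bystander: flat spatula lying on the table at the right; origin under its middle.
Not all that is in view belongs to the job. Several things have the shape of the cover; the one meant has the colours described above.

How it is judged:
By the outcome, as a careful person would: the job done as asked, in the order asked, and still so for the second after the job is handed in, with the robot touching nothing.
It also fails if it takes over 58 s, if anything falls off the work surface, if the arm or the gripper's body presses on something with over 40 N, if the wrist force passes 120 N, or if a joint passes its speed limit or range.

## Robot

A 6-joint arm with a two-finger parallel gripper is mounted at the origin on the work surface. World frame = base frame: x ahead of the robot, y to its left, z up, the work surface at z = 0. Lengths are in m, angles in rad, forces in N, time in s.
With the tool pointing down it reaches from about 0.375 to 0.825 m from the base axis. Payload 5.5 kg.
Tool frame: the origin (TCP) lies at the centre of the arm's flange, where the gripper is bolted on; the fingertips stand 173 mm ahead of it and the grasp point (between the pads) lies 155 mm ahead of it (ctrl.grip_point_offset is the z of the grasp point in the tool frame, in m); z points along the fingers, y is the direction in which the jaws open and shut (so a half turn about z gives the same grasp; the last joint's range is limited). The gripper opens to 85 mm and grips with 20 to 120 N. Pads are 22 mm wide; open, the fingers measure 114 mm over their backs; the gripper's body (76 mm by 85 mm) begins 54 mm behind the grasp point. The pads swing forward as they close: fully open they stand 13 mm farther back than shut.
Start: joints at [1.238, 0.314, -0.047, 1.21, 0, 1.571], TCP at [0.196, 0.567, 0.405] pointing down, gripper open.
Joint ranges: [-2.67, 2.67], [-0.69, 1.73], [-1.03, 1.25], [-2.08, 2.16], [-1.42, 1.45], [-3.14, 3.14]. Speed limits (rad/s): [2.39, 2.39, 3.01, 3.14, 3.14, 3.14].

## Interface

Orientations are given as a rotation vector (axis times angle).
In Python, from workcell import ctrl gives the robot as it stands. The module is installed in compiled form; this text tells all that it offers.
- The arm moves only by the tool move_arm, never from a script. Its argument "commands" is a list of rows, each an object of numbers: "ax", "ay", "az": the turn, a rotation vector about the world's x, y, z in degrees; "x", "y", "z": the shift along the world's x, y, z in mm; "fingers": the closure, from 0 (fully open) to 1 (shut). A call has 1 to 5 rows; each row is the pose to reach, as a shift and turn from the pose commanded when the call began; what a row does not reach only later rows make up. A row lasts 1/12 s, in which the tool goes at most 41.7 mm and 7.16 degrees, less where a joint would pass 70% of its speed; a pose out of reach is approached as far as the arm can. A call with a gripper value outside its range is refused whole. The fingers move at their own pace and stop on an object; "force" is the grip in N (left out, the last holds). Time passes only in rows, so rows that repeat a pose let the fingers close. It gives the time, the measured TCP pose, the force and the opening at its end, in the units of the state.
- ctrl.observe(): the state, without advancing time (a new reading comes with each control period).
- ctrl.capture(name): name is "scene" or "top" or "wrist"; returns the picture (400x640x3 uint8, red, green, blue); there is no depth.
- ctrl.calibration(name): a dict with "fx", "fy", "cx", "cy" (pixels), "cam_to_world" (4x4, takes a point from camera to world coordinates). Camera axes: x right, y down, z forward; pixel columns grow to the right and rows downward; lengths in m; the calibration is good to about 2 mm. A picture is of the moment at which its call begins: read the wrist's pose just before it. calibration takes no time and is no camera call; for the wrist camera it gives the pose at the moment of the call.
- ctrl.finish_job(): hands the job in, once; it reports no verdict.
The state is a dict: "time": time; "joint_positions": joint angles; "joint_vel": joint speeds; "joint_torque": joint torques, N m; "position": TCP position; "tcp_rot": TCP orientation; "contact_force": force on the tool from outside, world axes, zero at the start; "ft_torque": the same for the moment, N m; "width": finger opening in m.
Only numpy, scipy, OpenCV 4.12 (cv2) and the standard library are available. Lean on these libraries where they do the work, as an engineer would, in place of code of your own. Each camera call takes 0.05 s, during which the arm holds its last target.

## Working session

There is one attempt and no reset: what is moved stays moved. The work goes in short steps, Python scripts to look and compute and a tool call to move; the robot and the scene stay as the last step left them, time stands still between calls to the robot, and variables do not carry over. Pictures are saved under pics/ and viewed, and the job is handed in when it is done.

Besides the shell and the picture viewer there is one more tool, called in YAML: its name, and indented under it one key for each argument. move_arm: Moves the arm, as the interface text tells. Its arguments: {"type":"object","properties":{"commands":{"type":"array"},"force":{"type":"number"}},"required":["commands"]}

```bash
mkdir -p pics; cat > h.py <<'E'
import numpy as np,cv2
from workcell import ctrl
def snap(cam,name):
    c=ctrl.calibration(cam); im=ctrl.capture(cam)
    cv2.imwrite(f'pics/{name}.png',cv2.cvtColor(im,cv2.COLOR_RGB2BGR))
    np.savez(f'pics/{name}.npz',im=im,T=np.array(c['cam_to_world']),k=[c['fx'],c['fy'],c['cx'],c['cy']])
def load(name):
    d=np.load(f'pics/{name}.npz'); return d['im'],d['T'],d['k']
def ray(name,u,v):
    _,T,k=load(name); d=T[:3,:3]@np.array([(u-k[2])/k[0],(v-k[3])/k[1],1.]); return T[:3,3],d/np.linalg.norm(d)
def onz(name,u,v,z):
    o,d=ray(name,u,v); return o+d*(z-o[2])/d[2]
def proj(name,p):
    _,T,k=load(name); q=T[:3,:3].T@(np.array(p)-T[:3,3]); return np.array([k[0]*q[0]/q[2]+k[2],k[1]*q[1]/q[2]+k[3]])
def tri(rs):
    A=np.zeros((3,3));b=np.zeros(3)
    for o,d in rs:
        P=np.eye(3)-np.outer(d,d);A+=P;b+=P@o
    x=np.linalg.solve(A,b); return x,[np.linalg.norm((np.eye(3)-np.outer(d,d))@(x-o))*1e3 for o,d in rs]
E
python3 - <<'E'
from h import *
for c in ['scene','top','wrist']: snap(c,c+'0'); print(c,load(c+'0')[1].round(3).tolist(),load(c+'0')[2])
s=ctrl.observe(); print({k:np.round(v,3) for k,v in s.items()})
E
```

```text
scene [[-0.148, 0.758, -0.635, 1.261], [0.989, 0.106, -0.104, 0.114], [-0.012, -0.644, -0.765, 0.991], [0.0, 0.0, 0.0, 1.0]] [415.84377631 415.84377631 312.01802539 195.31055691]
top [[0.02, -0.988, 0.15, 0.363], [-1.0, -0.023, -0.021, -0.01], [0.024, -0.15, -0.988, 1.223], [0.0, 0.0, 0.0, 1.0]] [406.80057425 406.80057425 320.62093533 193.68997098]
wrist [[0.326, 0.901, 0.287, 0.122], [0.945, -0.311, -0.1, 0.591], [-0.001, 0.304, -0.953, 0.373], [0.0, 0.0, 0.0, 1.0]] [325.48025416 325.48025416 316.89622053 201.05710475]
{'time': np.float64(0.15), 'joint_positions': array([ 1.238,  0.314, -0.048,  1.21 , -0.   ,  1.571]), 'joint_vel': array([-0.   , -0.002,  0.002, -0.001, -0.   ,  0.   ]), 'joint_torque': array([ 0.0000e+00, -5.4004e+01,  3.4006e+01,  1.3000e-02, -0.0000e+00,
        0.0000e+00]), 'position': array([0.196, 0.567, 0.404]), 'tcp_rot': array([-5.200e-01, -3.098e+00,  2.000e-03]), 'contact_force': array([-0.026,  0.172, -0.364]), 'ft_torque': array([ 0.049, -0.004,  0.018]), 'width': np.float64(0.086)}
```

View pics/scene0.png

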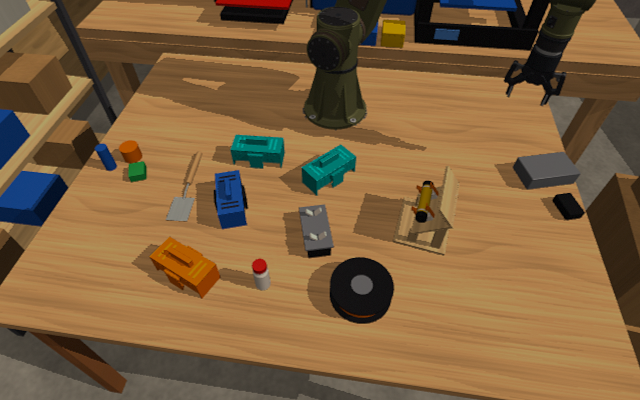

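View pics/top0.png

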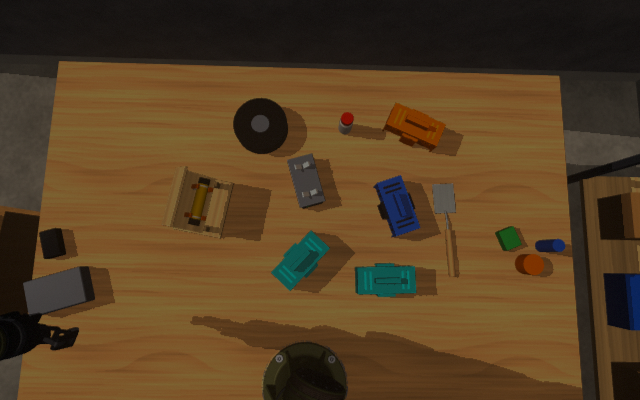

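View pics/wrist0.png

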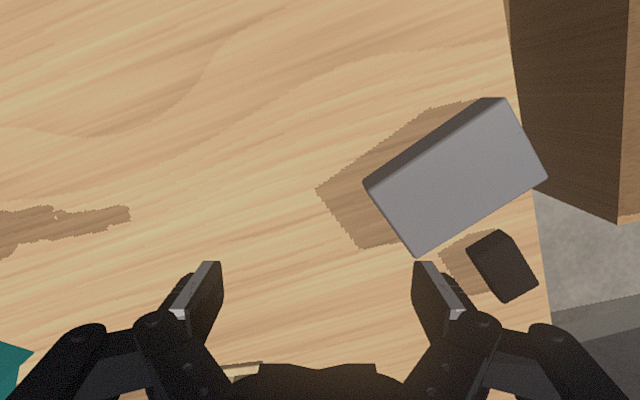

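The top view shows the tube at about (199,202) and the base at (306,181). A plain grey block at (58,290) could be mistaken for the base. Cover-shaped things in the top view are blue (397,207), teal (301,261), teal (386,280) and orange (415,126), so blue is the one. I'll check each in close crops.

```bash
python3 - <<'E'
from h import *
def crop(n,x,y,w,h,s): 
    im=cv2.imread(f'pics/{n}.png')[y:y+h,x:x+w]; return cv2.resize(im,None,fx=s,fy=s,interpolation=cv2.INTER_CUBIC)
a=np.hstack([crop('top0',160,155,80,95,5),crop('top0',360,160,80,95,5)])
b=np.hstack([crop('scene0',390,160,80,95,5),crop('scene0',195,160,80,95,5)])
cv2.imwrite('pics/c1.png',cv2.resize(a,(800,475))); cv2.imwrite('pics/c2.png',b)
cv2.imwrite('pics/c3.png',np.hstack([crop('top0',280,145,60,70,6),crop('scene0',290,195,60,70,6)]))
E
```

```text
(no output)
```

View pics/c1.png

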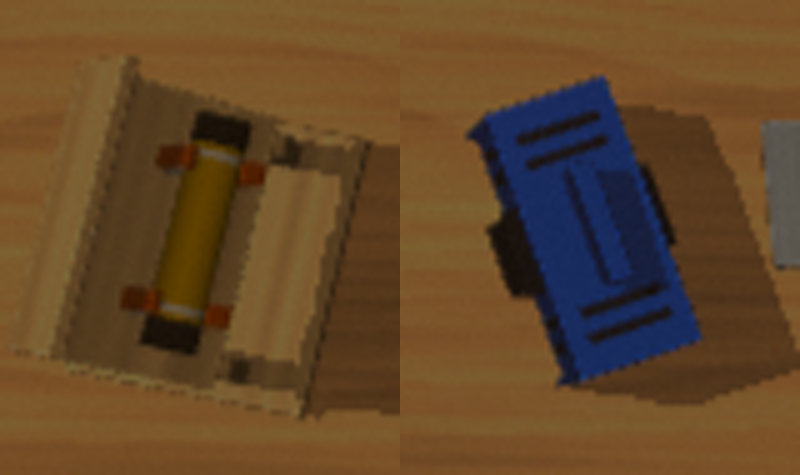

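View pics/c2.png

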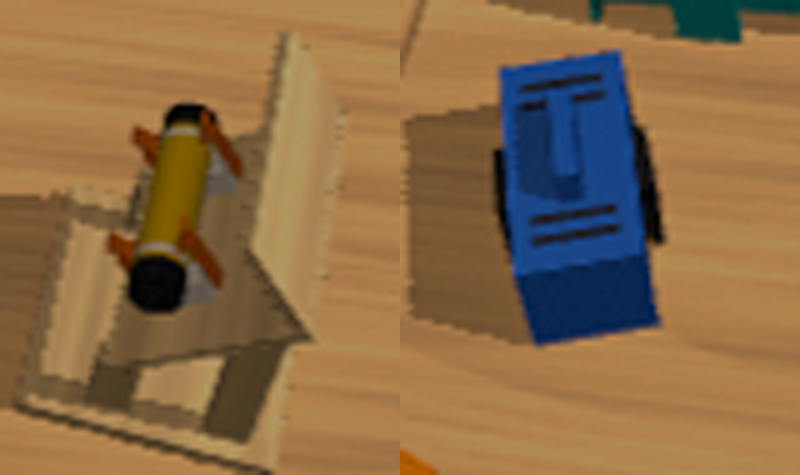

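View pics/c3.png

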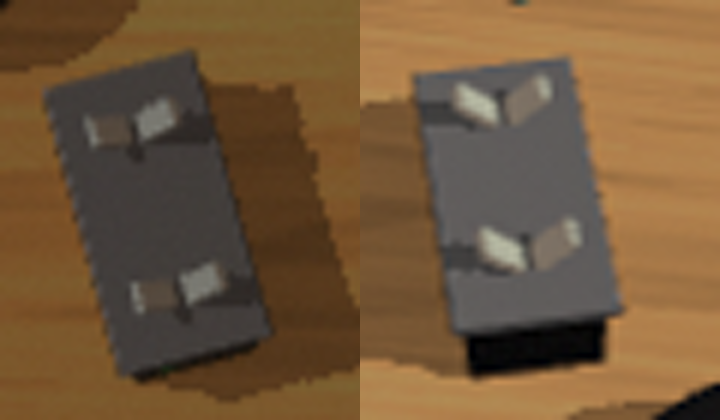

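```bash
python3 - <<'E'
from h import *
def mask(n,lo,hi,box):
    im,_,_=load(n); hsv=cv2.cvtColor(im,cv2.COLOR_RGB2HSV); m=cv2.inRange(hsv,lo,hi); z=np.zeros_like(m); x,y,w,h=box; z[y:y+h,x:x+w]=m[y:y+h,x:x+w]
    c=max(cv2.findContours(z,cv2.RETR_EXTERNAL,cv2.CHAIN_APPROX_NONE)[0],key=cv2.contourArea); return c,z
# tube
c={}
for n,b in [('top0',(185,170,30,60)),('scene0',(410,175,35,50))]:
    k,z=mask(n,(22,170,60),(32,255,255),b); r=cv2.minAreaRect(k); print(n,'tube',r); c[n]=r[0]
p,e=tri([ray(n,*c[n]) for n in c]); print('tube mid',p,e, 'top z=.11',onz('top0',*c['top0'],.115))
a=onz('top0',204.4,177.6,.112);b=onz('top0',193,225,.112); print(a,b,(a+b)/2,np.linalg.norm(a-b),np.degrees(np.arctan2(*(a-b)[[1,0]])))
print('clips',[onz('top0',160+u/5,155+v/5,.11).round(3) for u,v in [(175,158),(252,174),(140,300),(218,316)]])
# base
for n,b in [('top0',(280,145,60,70)),('scene0',(290,195,60,70))]:
    im,_,_=load(n); 
    pts={'top0':[(45,92),(193,52),(270,333),(122,376)],'scene0':[(415-360,75),(568-360,58),(620-360,312),(455-360,332)]}[n]
    W=np.array([onz(n,b[0]+u/6,b[1]+v/6,.045) for u,v in pts]); print(n,'base',W.round(4).tolist(),W.mean(0),[np.linalg.norm(W[i]-W[i-1]).round(4) for i in range(4)])
    d=(W[0]+W[1]-W[2]-W[3]); print(np.degrees(np.arctan2(d[1],d[0])))
W=np.array([onz('top0',u,v,.07) for u,v in [(377.4,184.4),(401,175.4),(420,228),(394,236.6)]])
print('cover',W.round(4).tolist(),W.mean(0),[np.linalg.norm(W[i]-W[i-1]).round(4) for i in range(4)]);d=(W[0]+W[1]-W[2]-W[3]); print(np.degrees(np.arctan2(d[1],d[0])))
W=np.array([onz('scene0',195+(u-400)/5,160+v/5,.07) for u,v in [(500,70),(622,52),(640,258),(515,278)]])
print('cover s',W.round(4).tolist(),W.mean(0),[np.linalg.norm(W[i]-W[i-1]).round(4) for i in range(4)]);d=(W[2]+W[3]-W[0]-W[1]); print(np.degrees(np.arctan2(d[1],d[0])))
E
```

```text
Traceback (most recent call last):
ValueError: max() iterable argument is empty
```

```bash
cat > m1.py <<'E'
from h import *
def mask(n,lo,hi,box):
    im,_,_=load(n); hsv=cv2.cvtColor(im,cv2.COLOR_RGB2HSV); m=cv2.inRange(hsv,lo,hi); z=np.zeros_like(m); x,y,w,h=box; z[y:y+h,x:x+w]=m[y:y+h,x:x+w]
    c=max(cv2.findContours(z,cv2.RETR_EXTERNAL,cv2.CHAIN_APPROX_NONE)[0],key=cv2.contourArea); return c,z
if __name__=='__main__':
    for n,u,v in [('top0',199,200),('scene0',425,200)]:
        im=load(n)[0]; print(cv2.cvtColor(im,cv2.COLOR_RGB2HSV)[v,u-3:u+4].tolist())
    c={}
    for n,b in [('top0',(185,170,30,60)),('scene0',(410,175,35,50))]:
        k,z=mask(n,(20,215,60),(34,255,255),b); r=cv2.minAreaRect(k); print(n,'tube',r); c[n]=r[0]
    p,e=tri([ray(n,*c[n]) for n in c]); print('tube mid',p,e, 'top z=.11',onz('top0',*c['top0'],.115))
    a=onz('top0',204.4,177.6,.112);b=onz('top0',193,225,.112); print(a,b,(a+b)/2,np.linalg.norm(a-b),np.degrees(np.arctan2(*(a-b)[[1,0]])))
    print('clips',[onz('top0',160+u/5,155+v/5,.11).round(3) for u,v in [(175,158),(252,174),(140,300),(218,316)]])
    for n,b in [('top0',(280,145,60,70)),('scene0',(290,195,60,70))]:
        pts={'top0':[(45,92),(193,52),(270,333),(122,376)],'scene0':[(415-360,75),(568-360,58),(620-360,312),(455-360,332)]}[n]
        W=np.array([onz(n,b[0]+u/6,b[1]+v/6,.045) for u,v in pts]); print(n,'base',W.round(4).tolist(),W.mean(0),[np.linalg.norm(W[i]-W[i-1]).round(4) for i in range(4)])
        d=(W[0]+W[1]-W[2]-W[3]); print(np.degrees(np.arctan2(d[1],d[0])))
    W=np.array([onz('top0',u,v,.07) for u,v in [(377.4,184.4),(401,175.4),(420,228),(394,236.6)]])
    print('cover',W.round(4).tolist(),W.mean(0),[np.linalg.norm(W[i]-W[i-1]).round(4) for i in range(4)]);d=(W[0]+W[1]-W[2]-W[3]); print(np.degrees(np.arctan2(d[1],d[0])))
    W=np.array([onz('scene0',195+(u-400)/5,160+v/5,.07) for u,v in [(500,70),(622,52),(640,258),(515,278)]])
    print('cover s',W.round(4).tolist(),W.mean(0),[np.linalg.norm(W[i]-W[i-1]).round(4) for i in range(4)]);d=(W[2]+W[3]-W[0]-W[1]); print(np.degrees(np.arctan2(d[1],d[0])))
E
python3 m1.py
```

```text
[[20, 255, 85], [20, 255, 90], [20, 255, 94], [20, 255, 94], [20, 255, 93], [20, 255, 87], [20, 255, 80]]
[[22, 255, 121], [22, 255, 126], [22, 255, 127], [22, 255, 125], [22, 255, 122], [22, 255, 117], [22, 255, 108]]
top0 tube ((198.4634552001953, 200.99156188964844), (10.193631172180176, 29.306690216064453), 12.994616508483887)
scene0 tube ((424.91217041015625, 197.4097442626953), (9.91771125793457, 21.651342391967773), 12.094758033752441)
tube mid [0.50291743 0.29934738 0.11944857] [np.float64(0.7360094113155029), np.float64(0.7360094113154202)] top z=.11 [0.50350339 0.29982809 0.115     ]
[0.56930076 0.28857924 0.112     ] [0.43798586 0.31115523 0.112     ] [0.50364331 0.29986724 0.112     ] 0.13324142998446334 -9.755069163176916
clips [array([0.544, 0.313, 0.11 ]), array([0.536, 0.271, 0.11 ]), array([0.465, 0.327, 0.11 ]), array([0.457, 0.284, 0.11 ])]
top0 base [[0.6396, 0.0655, 0.045], [0.6617, -0.007, 0.045], [0.5222, -0.0477, 0.045], [0.4995, 0.0237, 0.045]] [0.58074856 0.00862445 0.045     ] [np.float64(0.1462), np.float64(0.0758), np.float64(0.1453), np.float64(0.075)]
16.42707913151179
scene0 base [[0.5268, -0.0448, 0.045], [0.5061, 0.0271, 0.045], [0.6476, 0.0689, 0.045], [0.6684, -0.0026, 0.045]] [0.58724257 0.01215351 0.045     ] [np.float64(0.1477), np.float64(0.0748), np.float64(0.1476), np.float64(0.0745)]
-163.4664271291328
cover [[0.5691, -0.1974, 0.07], [0.5973, -0.2661, 0.07], [0.446, -0.3189, 0.07], [0.4201, -0.2444, 0.07]] [ 0.5081192  -0.25670594  0.07      ] [np.float64(0.1563), np.float64(0.0743), np.float64(0.1603), np.float64(0.0789)]
18.38470184763672
cover s [[0.4539, -0.3154, 0.07], [0.4291, -0.2458, 0.07], [0.5826, -0.1944, 0.07], [0.6061, -0.26, 0.07]] [ 0.51793918 -0.2538986   0.07      ] [np.float64(0.162), np.float64(0.0739), np.float64(0.1619), np.float64(0.0697)]
19.25658828124063
```

The tube is yellow with black ends in orange clips. The base has a grey plate with white V cradles and a black side. The blue cover has black arms. All three match the description. Next I'll plan the approach along the rack normal.

```bash
cat >> h.py <<'E'
from scipy.spatial.transform import Rotation as R
def cur():
    s=ctrl.observe(); return np.array(s['position']),R.from_rotvec(s['tcp_rot']),s
def plan(p,Rt):
    p0,R0,s=cur(); rv=(Rt*R0.inv()).as_rotvec(degrees=True)
    print('t%.2f'%s['time'],'shift mm',((p-p0)*1e3).round(1),'turn deg',rv.round(2),'|%.1f|'%np.linalg.norm(rv),'F',np.round(s['contact_force'],1),'w',round(s['width'],4),'q',np.round(s['joint_positions'],2))
def frame(z,y):
    z=np.array(z)/np.linalg.norm(z); y=np.array(y)-z*np.dot(z,y); y/=np.linalg.norm(y); return R.from_matrix(np.c_[np.cross(y,z),y,z])
def rackaxes(yawdeg):
    a=np.radians(yawdeg); rx=np.array([np.cos(a),np.sin(a),0]); ry=np.array([-np.sin(a),np.cos(a),0]); z=np.array([0,0,1.])
    return rx,-.605*ry+.796*z,.796*ry+.605*z   # rx, normal, slope
E
python3 - <<'E'
from h import *
p0,R0,s=cur(); print(R0.as_matrix().round(3)); T=load('wrist0')[1]; print('cam in tool',(R0.as_matrix().T@(T[:3,3]-p0)).round(4),(R0.as_matrix().T@T[:3,:3]).round(3)); print(ctrl.grip_point_offset)
rx,n,sl=rackaxes(-9.8); seat=np.array([.503,.300,.112])
for sg in (1,-1):
    plan(seat+n*.25,frame(-n,sg*sl))
E
```

```text
[[-0.945  0.327 -0.   ]
 [ 0.327  0.945 -0.001]
 [-0.    -0.001 -1.   ]]
cam in tool [ 0.0775 -0.0009  0.0314] [[ 0.    -0.953 -0.304]
 [ 1.     0.     0.   ]
 [-0.    -0.304  0.953]]
0.1547
t0.15 shift mm [ 281.3 -415.9  -93. ] turn deg [36.17 -9.31  8.94] |38.4| F [-0.   0.2 -0.4] w 0.086 q [ 1.24  0.31 -0.05  1.21 -0.    1.57]
t0.15 shift mm [ 281.3 -415.9  -93. ] turn deg [  13.64   52.99 -162.24] |171.2| F [-0.   0.2 -0.4] w 0.086 q [ 1.24  0.31 -0.05  1.21 -0.    1.57]
```

move_arm:
  commands:
    - {"x": 28,"y": -30,"z": 0}
    - {"x": 56,"y": -60,"z": 0}
    - {"x": 84,"y": -90,"z": 0}
    - {"x": 112,"y": -120,"z": 0}
    - {"x": 140,"y": -150,"z": 0}

```text
invalid input
```

move_arm:
  commands:
    - {"x": 24,"y": -33,"z": 0,"ax": 7,"ay": -1.8,"az": 1.8}
    - {"x": 48,"y": -66,"z": 0,"ax": 13,"ay": -3.4,"az": 3.3}
    - {"x": 72,"y": -100,"z": 0,"ax": 19,"ay": -5,"az": 4.8}
    - {"x": 96,"y": -133,"z": 0,"ax": 25,"ay": -6.5,"az": 6.2}
    - {"x": 120,"y": -166,"z": 0,"ax": 31,"ay": -8,"az": 7.7}

```text
invalid input
```

```bash
python3 - <<'E'
from h import *
rx,n,sl=rackaxes(-9.8); seat=np.array([.503,.300,.112])
plan(seat+n*.25,frame(-n,sl))
E
```

```text
t0.15 shift mm [ 281.3 -415.9  -93. ] turn deg [36.17 -9.31  8.94] |38.4| F [-0.   0.2 -0.4] w 0.086 q [ 1.24  0.31 -0.05  1.21 -0.    1.57]
```

move_arm:
  commands:
    - {"ax": 0,"ay": 0,"az": 0,"x": 28,"y": -30,"z": 0,"fingers": 0}
    - {"ax": 0,"ay": 0,"az": 0,"x": 56,"y": -60,"z": 0,"fingers": 0}
    - {"ax": 0,"ay": 0,"az": 0,"x": 84,"y": -90,"z": 0,"fingers": 0}
    - {"ax": 0,"ay": 0,"az": 0,"x": 112,"y": -120,"z": 0,"fingers": 0}
    - {"ax": 0,"ay": 0,"az": 0,"x": 140,"y": -150,"z": 0,"fingers": 0}

```text
time: 0.57
position: [0.3367, 0.4155, 0.4045]
tcp_rot: [-0.519, -3.098, 0.001]
contact_force: [0.4, 1.0, 0.1]
width: 0.0854
```

move_arm:
  commands:
    - {"ax": 7,"ay": -1.8,"az": 1.8,"x": 24,"y": -33,"z": 0,"fingers": 0}
    - {"ax": 13,"ay": -3.4,"az": 3.3,"x": 48,"y": -66,"z": 0,"fingers": 0}
    - {"ax": 19,"ay": -5,"az": 4.8,"x": 72,"y": -100,"z": 0,"fingers": 0}
    - {"ax": 25,"ay": -6.5,"az": 6.2,"x": 96,"y": -133,"z": 0,"fingers": 0}
    - {"ax": 31,"ay": -8,"az": 7.7,"x": 120,"y": -166,"z": 0,"fingers": 0}

```text
time: 0.98
position: [0.4563, 0.2492, 0.4054]
tcp_rot: [0.285, 2.955, 0.858]
contact_force: [0.7, -0.3, -0.5]
width: 0.0851
```

```bash
python3 - <<'E'
from h import *
rx,n,sl=rackaxes(-9.8); seat=np.array([.503,.300,.112])
plan(seat+n*.25,frame(-n,sl))
E
```

```text
t0.98 shift mm [ 21.  -98.2 -94.4] turn deg [ 4.78 -1.02  1.18] |5.0| F [ 0.7 -0.3 -0.5] w 0.0851 q [ 0.36  0.01 -0.48  0.76  0.47  0.63]
```

move_arm:
  commands:
    - {"ax": 1.2,"ay": -0.25,"az": 0.3,"x": 5,"y": -27,"z": -25,"fingers": 0}
    - {"ax": 2.4,"ay": -0.5,"az": 0.6,"x": 10,"y": -54,"z": -50,"fingers": 0}
    - {"ax": 3.6,"ay": -0.75,"az": 0.9,"x": 16,"y": -76,"z": -74,"fingers": 0}
    - {"ax": 4.8,"ay": -1,"az": 1.2,"x": 21,"y": -98,"z": -94,"fingers": 0}
    - {"ax": 4.8,"ay": -1,"az": 1.2,"x": 21,"y": -98,"z": -94,"fingers": 0}

```text
time: 1.4
position: [0.4757, 0.1496, 0.306]
tcp_rot: [0.264, 2.928, 0.972]
contact_force: [-1.1, 0.0, -0.8]
width: 0.0855
```

```bash
python3 - <<'E'
from h import *
rx,n,sl=rackaxes(-9.8); seat=np.array([.503,.300,.112])
plan(seat+n*.25,frame(-n,sl))
snap('wrist','w1'); print(proj('w1',seat),proj('w1',seat+.04*rx),proj('w1',seat-.04*rx))
E
```

```text
t1.40 shift mm [1.6 1.4 5. ] turn deg [ 0.45 -0.72  0.31] |0.9| F [-1.1  0.  -0.8] w 0.0855 q [ 0.12  0.11 -0.62  0.63  0.61  0.37]
[327.54652458 216.11026827] [327.58088593 266.62004074] [327.5084024  160.07221988]
```

View pics/w1.png

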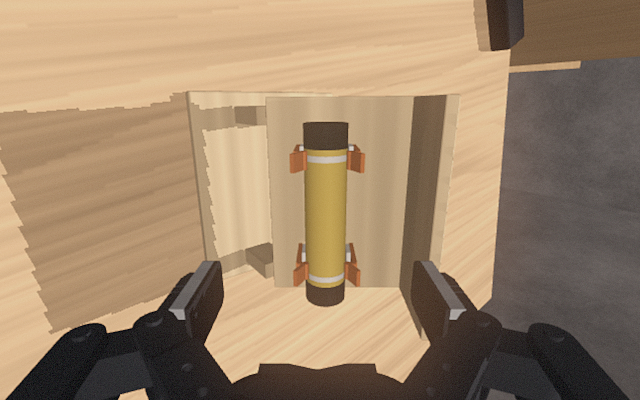

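```bash
python3 - <<'E'
from h import *
from m1 import mask
k,z=mask('w1',(17,120,60),(34,255,255),(290,140,70,150)); r=cv2.minAreaRect(k); print(r)
for v in (185,200,215,230): 
    u=np.where(z[v])[0]; print(v,u.min(),u.max())
col=z[:,326]; v=np.where(col)[0]; print(v.min(),v.max())
im=load('w1')[0]; print([ (i,int(x)) for i,x in enumerate(im[:,326].sum(1)) if 115<i<160 or 270<i<310])
E
```

```text
((325.5, 218.5), (115.0, 41.0), 90.0)
185 305 346
200 305 345
215 305 345
230 306 345
150 287
[(116, 510), (117, 512), (118, 514), (119, 522), (120, 535), (121, 458), (122, 143), (123, 174), (124, 203), (125, 208), (126, 224), (127, 205), (128, 224), (129, 215), (130, 203), (131, 207), (132, 219), (133, 193), (134, 207), (135, 211), (136, 198), (137, 200), (138, 197), (139, 199), (140, 201), (141, 208), (142, 217), (143, 196), (144, 215), (145, 204), (146, 212), (147, 209), (148, 193), (149, 178), (150, 355), (151, 464), (152, 447), (153, 449), (154, 434), (155, 439), (156, 464), (157, 550), (158, 590), (159, 588), (271, 438), (272, 445), (273, 436), (274, 443), (275, 437), (276, 423), (277, 495), (278, 567), (279, 589), (280, 586), (281, 596), (282, 547), (283, 452), (284, 427), (285, 440), (286, 460), (287, 382), (288, 188), (289, 211), (290, 224), (291, 226), (292, 229), (293, 214), (294, 216), (295, 205), (296, 226), (297, 221), (298, 207), (299, 223), (300, 226), (301, 205), (302, 219), (303, 218), (304, 223), (305, 216), (306, 303), (307, 510), (308, 579), (309, 572)]
```

```bash
python3 - <<'E'
from h import *
rx,n,sl=rackaxes(-9.8); seat=np.array([.503,.300,.112])
def hit(u,v,h):
    o,d=ray('w1',u,v); t=((seat+n*h-o)@n)/(d@n); return o+d*t-seat
for h in (0.007,.011,.015,.019):
    a,b,c,e=[hit(325.4,v,h) for v in (121.5,305.8,150,287.5)]
    print(h,'len',(b-a)@rx,'mid',(a+b)@rx/2,'capmid',(c+e)@rx/2,'slope',a@sl,b@sl)
T=load('w1')[1]; o=T[:3,3]-seat; print('cam',o@rx,o@n,o@sl)
a,_=ray('w1',304.6,210);_,d1=ray('w1',304.6,210);_,d2=ray('w1',346,210); print('halfangle',np.arccos(d1@d2)/2, 'dist',.015/np.sin(np.arccos(d1@d2)/2))
_,d=ray('w1',325.3,210); dd=np.array([d@n,d@sl,d@rx]);print(dd)
# clips: where would they project
print(tri([ray('w1',325.4,218),ray('top0',198.5,201),ray('scene0',424.9,197.4)]))
E
```

```text
0.007 len 0.13472215605495894 mid 0.0016945055837706688 capmid 0.0027680327989052433 slope -0.0014570067969534944 -0.0018086318346933498
0.011 len 0.13215366674931497 mid 0.00015361481025777323 capmid 0.0012066751381918193 slope -0.0015187786117634393 -0.001863699888403559
0.015 len 0.12958517744367087 mid -0.0013872759632551546 capmid -0.0003546825225216274 slope -0.0015805504265733509 -0.0019187679421138024
0.019 len 0.12701668813802694 mid -0.00292816673676805 capmid -0.0019160401832350466 slope -0.0016423222413832984 -0.0019738359958240293
cam -0.07912815028506602 0.21672978451045263 -0.004697056135035521
halfangle 0.06344691109491446 dist 0.2365768206154619
[-0.94538955  0.01360764  0.32516516]
(array([0.50215518, 0.29866366, 0.11617717]), [np.float64(2.9821646151092245), np.float64(1.3466604013066503), np.float64(2.5376365303012323)])
```

```bash
cat >> h.py <<'E'
rx,n,sl=rackaxes(-9.8); tube=np.array([.503,.300,.112])-.001*rx-.0017*sl
E
python3 - <<'E'
from h import *
print(tube,n)
plan(tube+n*.20,frame(-n,sl)); plan(tube+n*.1547,frame(-n,sl))
E
```

```text
[0.50178426 0.29883676 0.1109715 ] [-0.10297675 -0.59617178  0.796     ]
t1.45 shift mm [  5.   28.5 -37.9] turn deg [ 0.37 -0.61  0.26] |0.8| F [-0.4  0.1  0.8] w 0.0854 q [ 0.13  0.11 -0.62  0.63  0.61  0.37]
t1.45 shift mm [  9.6  55.5 -74. ] turn deg [ 0.37 -0.61  0.26] |0.8| F [-0.4  0.1  0.8] w 0.0854 q [ 0.13  0.11 -0.62  0.63  0.61  0.37]
```

move_arm:
  commands:
    - {"ax": 0.3,"ay": -0.5,"az": 0.2,"x": 2.5,"y": 14,"z": -19,"fingers": 0}
    - {"ax": 0.3,"ay": -0.5,"az": 0.2,"x": 5,"y": 28,"z": -38,"fingers": 0}
    - {"ax": 0.3,"ay": -0.5,"az": 0.2,"x": 5,"y": 28,"z": -38,"fingers": 0}
    - {"ax": 0.3,"ay": -0.5,"az": 0.2,"x": 5,"y": 28,"z": -38,"fingers": 0}

```text
time: 1.78
position: [0.4814, 0.1821, 0.2727]
tcp_rot: [0.241, 2.916, 0.982]
contact_force: [0.3, -0.1, 0.1]
width: 0.0855
```

```bash
python3 - <<'E'
from h import *
plan(tube+n*.20,frame(-n,sl)); snap('wrist','w2'); plan(tube+n*.1547,frame(-n,sl)); print(proj('w2',tube+.015*n))
E
```

```text
t1.78 shift mm [-0.2 -2.5 -2.5] turn deg [ 0.01  0.14 -0.29] |0.3| F [ 0.3 -0.1  0.1] w 0.0855 q [ 0.19  0.16 -0.66  0.49  0.6   0.43]
t1.83 shift mm [  4.   24.8 -39.4] turn deg [-0.    0.23 -0.26] |0.3| F [1.3 0.2 0.6] w 0.0855 q [ 0.19  0.16 -0.66  0.49  0.6   0.43]
[311.72416047 252.8243313 ]
```

View pics/w2.png

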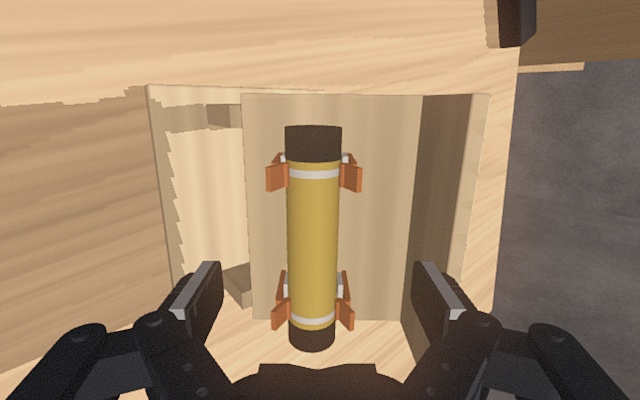

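The tube's centre is at column 313, against 311.7 predicted, so it is aligned to within 1 mm. Closing in along the normal.

move_arm:
  commands:
    - {"ax": 0,"ay": 0.2,"az": -0.2,"x": 1.3,"y": 8.3,"z": -13,"fingers": 0}
    - {"ax": 0,"ay": 0.2,"az": -0.2,"x": 2.6,"y": 16.6,"z": -26,"fingers": 0}
    - {"ax": 0,"ay": 0.2,"az": -0.2,"x": 4,"y": 25,"z": -39,"fingers": 0}
    - {"ax": 0,"ay": 0.2,"az": -0.2,"x": 4,"y": 25,"z": -39,"fingers": 0}
    - {"ax": 0,"ay": 0.2,"az": -0.2,"x": 4,"y": 25,"z": -39,"fingers": 0}

```text
time: 2.25
position: [0.486, 0.2062, 0.2345]
tcp_rot: [0.249, 2.916, 0.982]
contact_force: [0.5, -0.4, -0.1]
width: 0.0853
```

```bash
python3 - <<'E'
from h import *
plan(tube+n*.1547,frame(-n,sl)); p,r,s=cur(); print(s['contact_force'])
E
```

```text
t2.25 shift mm [-0.2  0.4 -0.4] turn deg [-0.    0.02 -0.01] |0.0| F [ 0.5 -0.4 -0.1] w 0.0853 q [ 0.23  0.23 -0.69  0.36  0.59  0.49]
[ 0.46477257 -0.42703404 -0.07896703]
```

move_arm:
  commands:
    - {"ax": 0,"ay": 0,"az": 0,"x": 0,"y": 0,"z": 0,"fingers": 1}
    - {"ax": 0,"ay": 0,"az": 0,"x": 0,"y": 0,"z": 0,"fingers": 1}
    - {"ax": 0,"ay": 0,"az": 0,"x": 0,"y": 0,"z": 0,"fingers": 1}
    - {"ax": 0,"ay": 0,"az": 0,"x": 0,"y": 0,"z": 0,"fingers": 1}
    - {"ax": 0,"ay": 0,"az": 0,"x": 0,"y": 0,"z": 0,"fingers": 1}
  force: 60

```text
time: 2.67
position: [0.4863, 0.206, 0.2346]
tcp_rot: [0.251, 2.914, 0.984]
contact_force: [-3.0, -8.0, 10.7]
width: 0.0285
```

move_arm:
  commands:
    - {"ax": 0,"ay": 0,"az": 0,"x": 0,"y": 0,"z": 0,"fingers": 1}
    - {"ax": 0,"ay": 0,"az": 0,"x": 0,"y": 0,"z": 0,"fingers": 1}
  force: 60

```text
time: 2.83
position: [0.4863, 0.2059, 0.2346]
tcp_rot: [0.251, 2.914, 0.984]
contact_force: [-1.4, -3.6, 6.6]
width: 0.0284
```

Holding the tube (width 28 mm). Pulling along the normal.

move_arm:
  commands:
    - {"ax": 0,"ay": 0,"az": 0,"x": -0.6,"y": -3.6,"z": 4.8,"fingers": 1}
    - {"ax": 0,"ay": 0,"az": 0,"x": -1.2,"y": -7.2,"z": 9.6,"fingers": 1}
    - {"ax": 0,"ay": 0,"az": 0,"x": -1.9,"y": -10.7,"z": 14.3,"fingers": 1}
    - {"ax": 0,"ay": 0,"az": 0,"x": -2.5,"y": -14.3,"z": 19.1,"fingers": 1}
    - {"ax": 0,"ay": 0,"az": 0,"x": -3.1,"y": -17.9,"z": 23.9,"fingers": 1}

```text
time: 3.25
position: [0.4826, 0.1878, 0.2577]
tcp_rot: [0.251, 2.916, 0.981]
contact_force: [-0.2, 0.1, -1.5]
width: 0.0282
```

move_arm:
  commands:
    - {"ax": 0,"ay": 0,"az": 0,"x": -1.2,"y": -7.2,"z": 9.6,"fingers": 1}
    - {"ax": 0,"ay": 0,"az": 0,"x": -2.5,"y": -14.3,"z": 19.1,"fingers": 1}
    - {"ax": 0,"ay": 0,"az": 0,"x": -3.7,"y": -21.5,"z": 28.7,"fingers": 1}
    - {"ax": 0,"ay": 0,"az": 0,"x": -4.9,"y": -28.6,"z": 38.2,"fingers": 1}
    - {"ax": 0,"ay": 0,"az": 0,"x": -6.2,"y": -35.8,"z": 47.8,"fingers": 1}

```text
time: 3.67
position: [0.4762, 0.1515, 0.3056]
tcp_rot: [0.252, 2.916, 0.981]
contact_force: [1.6, 0.7, -1.9]
width: 0.0282
```

move_arm:
  commands:
    - {"ax": 0,"ay": 0,"az": 0,"x": -2,"y": -12,"z": 20,"fingers": 1}
    - {"ax": 0,"ay": 0,"az": 0,"x": -4,"y": -24,"z": 45,"fingers": 1}
    - {"ax": 0,"ay": 0,"az": 0,"x": -4,"y": -24,"z": 70,"fingers": 1}
    - {"ax": 0,"ay": 0,"az": 0,"x": -4,"y": -24,"z": 70,"fingers": 1}

```text
time: 4.0
position: [0.4741, 0.1277, 0.3803]
tcp_rot: [0.249, 2.908, 0.983]
contact_force: [1.2, -0.3, 0.3]
width: 0.0283
```

```bash
python3 - <<'E'
from h import *
snap('wrist','w3'); p,r,s=cur(); print(p,s['contact_force'],s['width'])
g=p+r.apply([0,0,.1547]); print('grip',g)
for yaw in (16.4,):
    b=rackaxes(yaw)[0]; by=np.cross([0,0,1],b); plan(np.array([.584,.010,.40]),frame([0,0,-1],by))
    plan(np.array([.584,.010,.40]),frame([0,0,-1],-by))
E
```

```text
[0.47367574 0.12778613 0.37802957] [ 0.52704268 -0.06027005 -1.59832375] 0.028075519530553227
grip [0.49040774 0.2199896  0.25494159]
t4.05 shift mm [ 110.3 -117.8   22. ] turn deg [-37.55  -1.85  25.27] |45.3| F [ 0.5 -0.1 -1.6] w 0.0281 q [ 0.07  0.04 -0.52  0.82  0.63  0.31]
t4.05 shift mm [ 110.3 -117.8   22. ] turn deg [  -2.5    50.73 -146.64] |155.2| F [ 0.5 -0.1 -1.6] w 0.0281 q [ 0.07  0.04 -0.52  0.82  0.63  0.31]
```

View pics/w3.png

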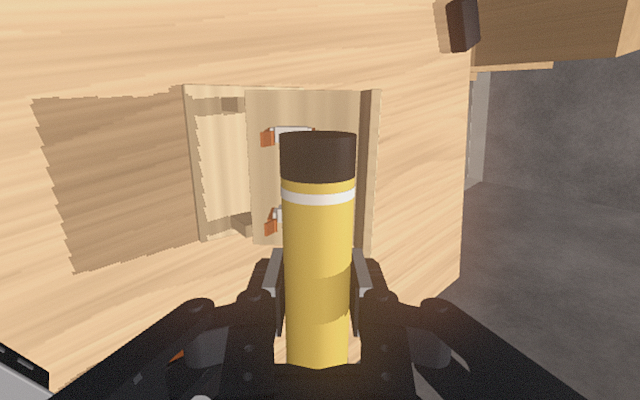

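The clips are empty and the tube is held. Next I'll turn it level over the base, offset a little so the wrist camera sees the base.

move_arm:
  commands:
    - {"ax": -5.8,"ay": -0.3,"az": 3.9,"x": 30,"y": -15,"z": 12,"fingers": 1}
    - {"ax": -11.6,"ay": -0.6,"az": 7.8,"x": 60,"y": -30,"z": 24,"fingers": 1}
    - {"ax": -17.4,"ay": -0.9,"az": 11.7,"x": 90,"y": -45,"z": 36,"fingers": 1}
    - {"ax": -23.2,"ay": -1.2,"az": 15.6,"x": 120,"y": -60,"z": 42,"fingers": 1}
    - {"ax": -29,"ay": -1.5,"az": 19.5,"x": 150,"y": -75,"z": 42,"fingers": 1}

```text
time: 4.47
position: [0.6241, 0.0525, 0.4178]
tcp_rot: [-0.293, 3.11, 0.223]
contact_force: [2.0, 0.1, -1.9]
width: 0.0281
```

```bash
python3 - <<'E'
from h import *
b=rackaxes(16.4)[0]; by=np.cross([0,0,1],b); plan(np.array([.68,.038,.42]),frame([0,0,-1],by))
E
```

```text
t4.47 shift mm [ 55.9 -14.5   2.2] turn deg [-8.17 -0.59  5.63] |9.9| F [ 2.   0.1 -1.9] w 0.0281 q [ 0.05  0.36  0.04  1.25  0.14 -0.14]
```

move_arm:
  commands:
    - {"ax": -4,"ay": -0.3,"az": 2.8,"x": 28,"y": -7,"z": 2,"fingers": 1}
    - {"ax": -8.2,"ay": -0.6,"az": 5.6,"x": 56,"y": -14,"z": 2,"fingers": 1}
    - {"ax": -8.2,"ay": -0.6,"az": 5.6,"x": 56,"y": -14,"z": 2,"fingers": 1}
    - {"ax": -8.2,"ay": -0.6,"az": 5.6,"x": 56,"y": -14,"z": 2,"fingers": 1}

```text
time: 4.8
position: [0.6793, 0.0395, 0.4163]
tcp_rot: [0.441, -3.107, -0.009]
contact_force: [-1.4, 0.3, -1.1]
width: 0.0282
```

```bash
python3 - <<'E'
from h import *
b=rackaxes(16.4)[0]; by=np.cross([0,0,1],b); plan(np.array([.68,.038,.42]),frame([0,0,-1],by)); snap('wrist','w4')
E
```

```text
t4.80 shift mm [ 0.7 -1.5  3.7] turn deg [-0.29 -0.23  0.25] |0.4| F [-1.4  0.3 -1.1] w 0.0282 q [ 0.06  0.47  0.21  1.31  0.01 -0.22]
```

View pics/w4.png

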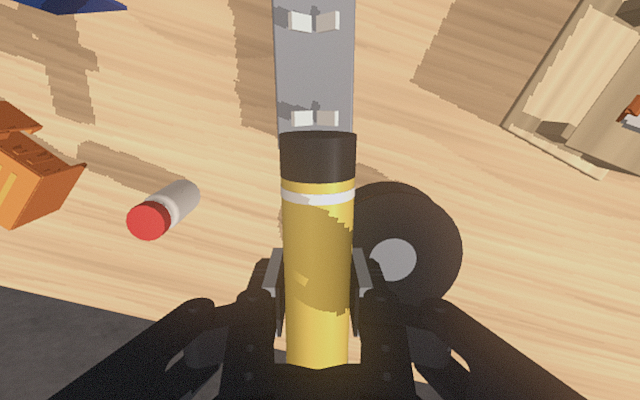

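```bash
python3 - <<'E'
from h import *
im=cv2.imread('pics/w4.png')[0:140,255:375]; cv2.imwrite('pics/c4.png',cv2.resize(im,None,fx=4,fy=4,interpolation=cv2.INTER_CUBIC))
im,_,_=load('w4'); hsv=cv2.cvtColor(im,cv2.COLOR_RGB2HSV); m=(hsv[:,:,1]<40)
for v in (40,50,60,70,80,90,100):
    u=np.where(m[v,262:365])[0]+262; a=onz('w4',u.min()-.5,v,.045);b=onz('w4',u.max()+.5,v,.045); print(v,u.min(),u.max(),a[:2].round(4),b[:2].round(4),((a+b)/2)[:2].round(4),np.linalg.norm(a-b).round(4))
E
```

```text
40 274 353 [ 0.5652 -0.0348] [0.544 0.038] [0.5546 0.0016] 0.0758
50 274 353 [ 0.5736 -0.0327] [0.5523 0.0407] [0.563 0.004] 0.0765
60 275 353 [ 0.5819 -0.0297] [0.5607 0.0434] [0.5713 0.0069] 0.0762
70 275 353 [ 0.5906 -0.0275] [0.5692 0.0462] [0.5799 0.0093] 0.0768
80 276 352 [ 0.5992 -0.0244] [0.5782 0.0481] [0.5887 0.0119] 0.0755
90 276 352 [ 0.6082 -0.0222] [0.587 0.051] [0.5976 0.0144] 0.0762
100 276 352 [ 0.6174 -0.0199] [0.596 0.054] [0.6067 0.017 ] 0.0769
```

View pics/c4.png

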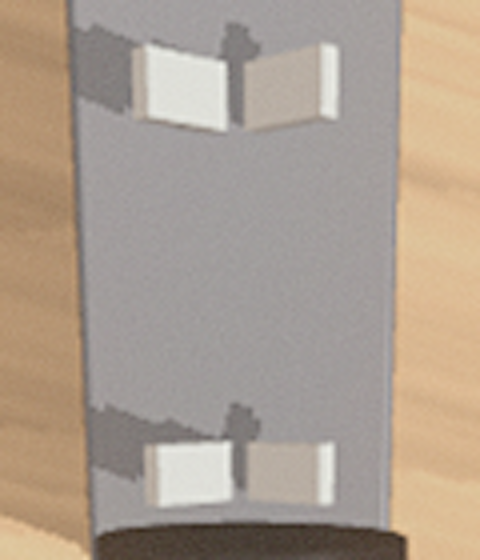

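```bash
python3 - <<'E'
from h import *
b=np.array([np.cos(np.radians(16.4)),np.sin(np.radians(16.4)),0]); 
for z in (.066,.060):
    P=[onz('w4',*x,z) for x in [(289,20.2),(338.5,20),(292,118.7),(338,118.2)]]; P=np.array(P)
    u=(P[0]+P[1])/2; l=(P[2]+P[3])/2; print(z,P.round(4).tolist(),u,l,(l-u)@b,(u+l)/2,np.linalg.norm(P[0]-P[1]),np.degrees(np.arctan2(*(l-u)[[1,0]])))
E
```

```text
0.066 [[0.5486, -0.0224, 0.066], [0.5363, 0.0192, 0.066], [0.6288, 0.0016, 0.066], [0.6161, 0.0435, 0.066]] [ 0.54247548 -0.00160209  0.066     ] [0.6224363  0.02256738 0.066     ] 0.0835315790269967 [0.58245589 0.01048265 0.066     ] 0.04329790789371988 16.818301352389547
0.06 [[0.5476, -0.0231, 0.06], [0.5351, 0.0192, 0.06], [0.6292, 0.0013, 0.06], [0.6163, 0.044, 0.06]] [ 0.54130973 -0.00195405  0.06      ] [0.62277335 0.02266966 0.06      ] 0.0851014832627711 [0.58204154 0.0103578  0.06      ] 0.044111654859769006 16.818301352389522
```

Two measurements of the base agree: centre (0.5825, 0.0103) and yaw 16.5°. Moving the tube over it.

```bash
cat >> h.py <<'E'
BY=16.5; bx=rackaxes(BY)[0]; byy=np.cross([0,0,1],bx); C=np.array([.5825,.0103,0]); RB=frame([0,0,-1],byy)
E
python3 - <<'E'
from h import *
plan(C+[0,0,.30],RB)
E
```

```text
t4.85 shift mm [ -95.9  -29.3 -117.1] turn deg [-0.31 -0.22  0.36] |0.5| F [ 0.7  0.1 -1.1] w 0.0279 q [ 0.06  0.47  0.2   1.31  0.01 -0.22]
```

move_arm:
  commands:
    - {"ax": 0,"ay": 0,"az": 0.2,"x": -32,"y": -10,"z": -20,"fingers": 1}
    - {"ax": -0.2,"ay": -0.2,"az": 0.3,"x": -64,"y": -20,"z": -50,"fingers": 1}
    - {"ax": -0.3,"ay": -0.2,"az": 0.3,"x": -96,"y": -29,"z": -85,"fingers": 1}
    - {"ax": -0.3,"ay": -0.2,"az": 0.3,"x": -96,"y": -29,"z": -117,"fingers": 1}
    - {"ax": -0.3,"ay": -0.2,"az": 0.3,"x": -96,"y": -29,"z": -117,"fingers": 1}

```text
time: 5.27
position: [0.5751, 0.0099, 0.2953]
tcp_rot: [0.447, -3.099, -0.002]
contact_force: [-2.1, 0.9, -2.7]
width: 0.0282
```

```bash
python3 - <<'E'
from h import *
snap('scene','s1'); plan(C+[0,0,.245],RB)
im=cv2.imread('pics/s1.png')[140:290,230:400]; cv2.imwrite('pics/c5.png',cv2.resize(im,None,fx=4,fy=4,interpolation=cv2.INTER_CUBIC))
E
```

```text
t5.32 shift mm [  4.2   0.1 -54.2] turn deg [-0.   -0.31  0.08] |0.3| F [ 0.5 -0.3 -0.1] w 0.0285 q [ 0.02  0.34 -0.26  0.98  0.   -0.27]
```

View pics/c5.png

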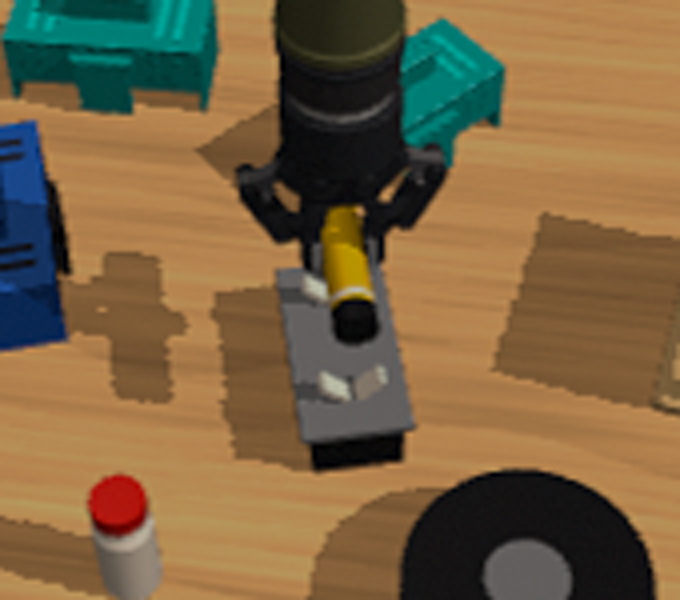

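move_arm:
  commands:
    - {"ax": 0,"ay": 0,"az": 0,"x": 2,"y": 0,"z": -20,"fingers": 1}
    - {"ax": 0,"ay": 0,"az": 0,"x": 2,"y": 0,"z": -40,"fingers": 1}
    - {"ax": 0,"ay": 0,"az": 0,"x": 2,"y": 0,"z": -54,"fingers": 1}
    - {"ax": 0,"ay": 0,"az": 0,"x": 2,"y": 0,"z": -54,"fingers": 1}
    - {"ax": 0,"ay": 0,"az": 0,"x": 2,"y": 0,"z": -54,"fingers": 1}

```text
time: 5.73
position: [0.5859, 0.0107, 0.2502]
tcp_rot: [-0.449, 3.104, -0.001]
contact_force: [0.4, -0.3, -1.2]
width: 0.0286
```

```bash
python3 - <<'E'
from h import *
plan(C+[0,0,.2245],RB)
E
```

```text
t5.73 shift mm [ -3.4  -0.4 -25.7] turn deg [0.   0.31 0.02] |0.3| F [ 0.4 -0.3 -1.2] w 0.0286 q [ 0.02  0.39 -0.31  0.87 -0.   -0.27]
```

move_arm:
  commands:
    - {"ax": 0,"ay": 0.1,"az": 0,"x": -2.5,"y": 0,"z": -7,"fingers": 1}
    - {"ax": 0,"ay": 0.1,"az": 0,"x": -2.5,"y": 0,"z": -13,"fingers": 1}
    - {"ax": 0,"ay": 0.1,"az": 0,"x": -2.5,"y": 0,"z": -18,"fingers": 1}
    - {"ax": 0,"ay": 0.1,"az": 0,"x": -2.5,"y": 0,"z": -18,"fingers": 1}
    - {"ax": 0,"ay": 0.1,"az": 0,"x": -2.5,"y": 0,"z": -18,"fingers": 1}

```text
time: 6.15
position: [0.5821, 0.0104, 0.2303]
tcp_rot: [-0.45, 3.108, -0.001]
contact_force: [0.3, 0.1, -1.9]
width: 0.028
```

```bash
python3 - <<'E'
from h import *
plan(C+[0,0,.2235],RB)
E
```

```text
t6.15 shift mm [ 0.4 -0.1 -6.8] turn deg [0.03 0.08 0.04] |0.1| F [ 0.3  0.1 -1.9] w 0.028 q [ 0.02  0.41 -0.34  0.83 -0.   -0.27]
```

move_arm:
  commands:
    - {"ax": 0,"ay": 0,"az": 0,"x": 0,"y": 0,"z": -3,"fingers": 1}
    - {"ax": 0,"ay": 0,"az": 0,"x": 0,"y": 0,"z": -5,"fingers": 1}
    - {"ax": 0,"ay": 0,"az": 0,"x": 0,"y": 0,"z": -5,"fingers": 1}

```text
time: 6.4
position: [0.5825, 0.0106, 0.2261]
tcp_rot: [-0.45, 3.106, -0.0]
contact_force: [-2.5, 1.1, 3.6]
width: 0.0282
```

move_arm:
  commands:
    - {"ax": 0,"ay": 0,"az": 0,"x": 0,"y": 0,"z": -1,"fingers": 1}
    - {"ax": 0,"ay": 0,"az": 0,"x": 0,"y": 0,"z": -1.5,"fingers": 1}
    - {"ax": 0,"ay": 0,"az": 0,"x": 0,"y": 0,"z": -1.5,"fingers": 1}

```text
time: 6.65
position: [0.5824, 0.0106, 0.226]
tcp_rot: [-0.45, 3.106, -0.001]
contact_force: [-6.6, 1.3, 15.2]
width: 0.0282
```

```bash
python3 - <<'E'
from h import *
snap('scene','s2'); plan(C+[0,0,.2235],RB)
im=cv2.imread('pics/s2.png')[170:280,260:370]; cv2.imwrite('pics/c6.png',cv2.resize(im,None,fx=5,fy=5,interpolation=cv2.INTER_CUBIC))
E
```

```text
t6.70 shift mm [ 0.1 -0.3 -2.5] turn deg [-0.    0.19  0.02] |0.2| F [-6.1  1.3 15.5] w 0.0279 q [ 0.02  0.41 -0.34  0.82  0.   -0.27]
```

View pics/c6.png

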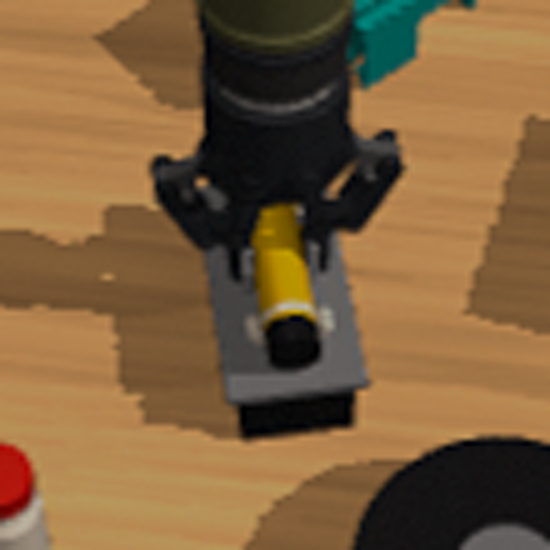

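The tube sits in both V's with 15 N of contact. Easing off, then opening.

move_arm:
  commands:
    - {"ax": 0,"ay": 0,"az": 0,"x": 0,"y": 0,"z": 1,"fingers": 0.7}
    - {"ax": 0,"ay": 0,"az": 0,"x": 0,"y": 0,"z": 1,"fingers": 0.5}
    - {"ax": 0,"ay": 0,"az": 0,"x": 0,"y": 0,"z": 1,"fingers": 0.3}
    - {"ax": 0,"ay": 0,"az": 0,"x": 0,"y": 0,"z": 1,"fingers": 0.1}
    - {"ax": 0,"ay": 0,"az": 0,"x": 0,"y": 0,"z": 1,"fingers": 0.1}

```text
time: 7.12
position: [0.5822, 0.0103, 0.2247]
tcp_rot: [-0.449, 3.108, -0.001]
contact_force: [-0.6, 0.6, 0.0]
width: 0.0752
```

move_arm:
  commands:
    - {"ax": 0,"ay": 0,"az": 0,"x": 0,"y": 0,"z": 10,"fingers": 0.1}
    - {"ax": 0,"ay": 0,"az": 0,"x": 0,"y": 0,"z": 35,"fingers": 0.1}
    - {"ax": 0,"ay": 0,"az": 0,"x": 0,"y": 0,"z": 65,"fingers": 0.1}
    - {"ax": 0,"ay": 0,"az": 0,"x": 0,"y": 0,"z": 100,"fingers": 0}
    - {"ax": 0,"ay": 0,"az": 0,"x": 0,"y": 0,"z": 140,"fingers": 0}

```text
time: 7.53
position: [0.5814, 0.0103, 0.3657]
tcp_rot: [0.45, -3.109, 0.001]
contact_force: [1.3, -0.0, -0.7]
width: 0.0856
```

```bash
python3 - <<'E'
from h import *
snap('wrist','w5'); snap('scene','s3'); plan(C+[0,0,.40],RB)
im=cv2.imread('pics/s3.png')[170:280,260:370]; a=cv2.resize(im,None,fx=4,fy=4,interpolation=cv2.INTER_CUBIC); cv2.imwrite('pics/c7.png',a)
E
```

```text
t7.63 shift mm [-2.  -0.1 27.3] turn deg [0.02 0.76 0.04] |0.8| F [ 1.3 -0.4  0. ] w 0.0854 q [ 0.02  0.29 -0.15  1.12 -0.   -0.27]
```

View pics/w5.png

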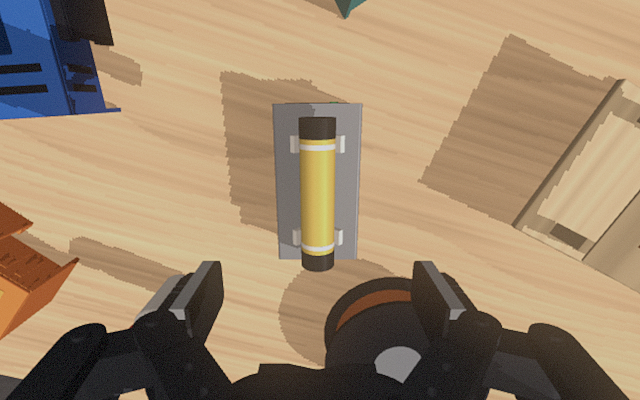

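View pics/c7.png

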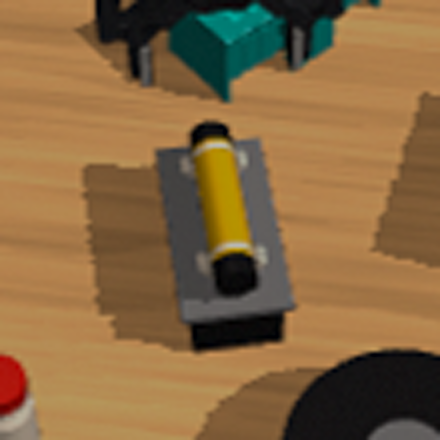

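The tube lies in both cradles: in the wrist view its ends are at rows 117 and 270, and the plate is at (273..362, 103..260). I'll use this clean view to re-measure the base and tube.

```bash
python3 - <<'E'
from h import *
im=cv2.imread('pics/w5.png')[90:285,260:375]; cv2.imwrite('pics/c8.png',cv2.resize(im,None,fx=4,fy=4,interpolation=cv2.INTER_CUBIC)[:600] if 0 else cv2.resize(im,None,fx=3,fy=3,interpolation=cv2.INTER_CUBIC))
E
```

```text
(no output)
```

View pics/c8.png

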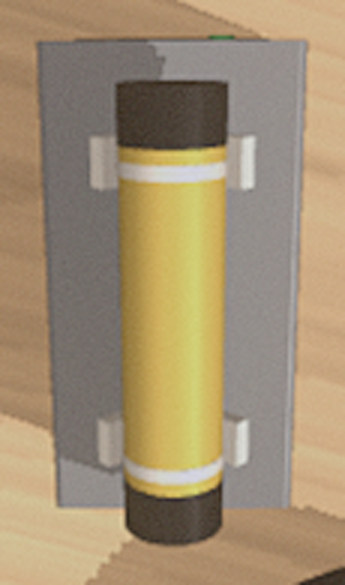

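```bash
python3 - <<'E'
from h import *
f=lambda q:(260+q[0]/3,90+q[1]/3)
W=np.array([onz('w5',*f(q),.045) for q in [(38,42),(308,40),(291,507),(57,506)]]); print(W.round(4).tolist(),W.mean(0),[np.linalg.norm(W[i]-W[i-1]).round(4) for i in range(4)]); d=W[2]+W[3]-W[0]-W[1]; print(np.degrees(np.arctan2(d[1],d[0])))
# tube top line z=.083
a=onz('w5',*f((172,81)),.083); b=onz('w5',*f((173,541)),.080); print(a,b,(a+b)/2,np.linalg.norm(a-b)); print(((a+b)/2-C)@bx,((a+b)/2-C)@byy)
P=np.array([onz('w5',*f(q),.066) for q in [(91,162),(255,162),(99,441),(248,441)]]); print(P.mean(0))
# cover in w5? and plan to look at cover
E
```

```text
[[0.5228, -0.0473, 0.045], [0.5005, 0.0262, 0.045], [0.6419, 0.0687, 0.045], [0.6634, -0.0054, 0.045]] [0.58213519 0.01054453 0.045     ] [np.float64(0.1467), np.float64(0.0767), np.float64(0.1476), np.float64(0.0772)]
16.65938495620094
[ 0.52025363 -0.00833369  0.083     ] [0.6458887  0.02920573 0.08      ] [0.58307117 0.01043602 0.0815    ] 0.13115783805628317
0.0005862803615924611 -3.1801934789942985e-05
[0.58143335 0.01019509 0.066     ]
```

The base is confirmed at (0.5822, 0.0104) with yaw 16.6°, and the tube is centred within 1 mm. On to the blue cover.

move_arm:
  commands:
    - {"ax": 0,"ay": 0.3,"az": 0,"x": -8,"y": -32,"z": 10,"fingers": 0}
    - {"ax": 0,"ay": 0.3,"az": 1,"x": -18,"y": -68,"z": 20,"fingers": 0}
    - {"ax": 0,"ay": 0.3,"az": 2,"x": -28,"y": -104,"z": 30,"fingers": 0}
    - {"ax": 0,"ay": 0.3,"az": 2,"x": -38,"y": -140,"z": 40,"fingers": 0}
    - {"ax": 0,"ay": 0.3,"az": 2,"x": -48,"y": -176,"z": 50,"fingers": 0}

```text
time: 8.05
position: [0.5334, -0.167, 0.4157]
tcp_rot: [0.504, -3.098, 0.0]
contact_force: [0.3, -0.5, -0.4]
width: 0.0852
```

move_arm:
  commands:
    - {"ax": 0,"ay": 0,"az": 0,"x": -10,"y": -36,"z": 0,"fingers": 0}
    - {"ax": 0,"ay": 0,"az": 0,"x": -18,"y": -72,"z": 0,"fingers": 0}
    - {"ax": 0,"ay": 0,"az": 0,"x": -23,"y": -89,"z": 0,"fingers": 0}
    - {"ax": 0,"ay": 0,"az": 0,"x": -23,"y": -89,"z": 0,"fingers": 0}
    - {"ax": 0,"ay": 0,"az": 0,"x": -23,"y": -89,"z": 0,"fingers": 0}

```text
time: 8.47
position: [0.5108, -0.2555, 0.415]
tcp_rot: [0.5, -3.098, -0.001]
contact_force: [0.2, 0.1, -0.1]
width: 0.0858
```

```bash
python3 - <<'E'
from h import *
snap('wrist','w6'); print(cur()[0],cur()[2]['joint_positions'].round(2) if hasattr(cur()[2]['joint_positions'],'round') else '')
E
```

```text
[ 0.51107529 -0.2545981   0.41495301] [-0.46  0.26 -0.1   1.22 -0.   -0.78]
```

View pics/w6.png

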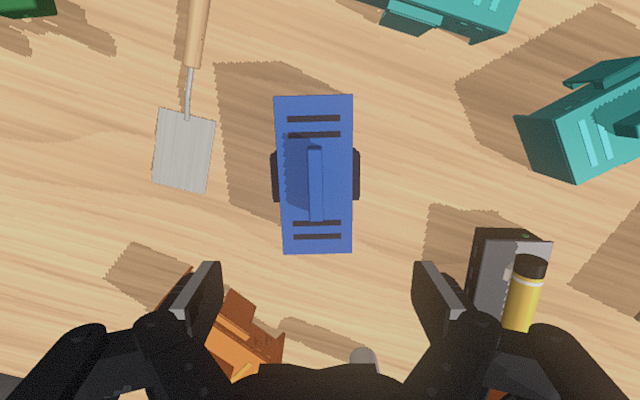

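```bash
python3 - <<'E'
from h import *
im=cv2.imread('pics/w6.png')[85:265,260:370]; cv2.imwrite('pics/c9.png',cv2.resize(im,None,fx=3.3,fy=3.3,interpolation=cv2.INTER_CUBIC))
E
```

```text
(no output)
```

View pics/c9.png

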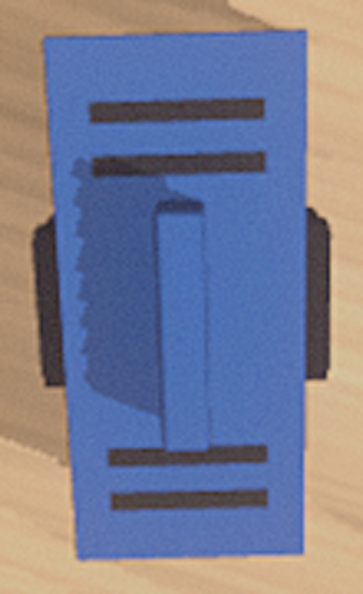

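```bash
python3 - <<'E'
from h import *
f=lambda q:(260+q[0]/3.3,85+q[1]/3.3)
def rep(W):
    print(W.round(4).tolist(),W.mean(0).round(4),[np.linalg.norm(W[i]-W[i-1]).round(4) for i in range(4)]); d=W[2]+W[3]-W[0]-W[1]; print(np.degrees(np.arctan2(d[1],d[0])), 'short',np.degrees(np.arctan2(*((W[1]-W[0]+W[2]-W[3])[[1,0]]))))
rep(np.array([onz('w6',*f(q),.07) for q in [(44,37),(307,30),(302,553),(78,559)]]))
rep(np.array([onz('w6',*f(q),.094) for q in [(158,213),(206,212),(210,449),(165,451)]]))
E
```

```text
[[0.4477, -0.319, 0.07], [0.423, -0.2502, 0.07], [0.574, -0.1961, 0.07], [0.5988, -0.2641, 0.07]] [ 0.5109 -0.2574  0.07  ] [np.float64(0.1607), np.float64(0.0731), np.float64(0.1604), np.float64(0.0724)]
19.825452727141602 short 109.9044651750318
[[0.4807, -0.2744, 0.094], [0.4763, -0.2622, 0.094], [0.5407, -0.2393, 0.094], [0.5454, -0.2514, 0.094]] [ 0.5108 -0.2568  0.094 ] [np.float64(0.0687), np.float64(0.0129), np.float64(0.0684), np.float64(0.013)]
19.58573017557076 short 110.28998342182906
```

Cover is at (0.5108, -0.2570), yaw 19.8°, and the roof and rib measurements agree. Lowering to the rib.

```bash
cat >> h.py <<'E'
K=np.array([.5108,-.2570,0]); KB=rackaxes(19.8)[0]; RK=frame([0,0,-1],np.cross([0,0,1],KB))
C=np.array([.5822,.0104,0]); BY=16.6; bx=rackaxes(BY)[0]; byy=np.cross([0,0,1],bx); RB=frame([0,0,-1],byy)
E
python3 - <<'E'
from h import *
plan(K+[0,0,.27],RK)
E
```

```text
t8.52 shift mm [  -0.3   -2.4 -145. ] turn deg [ 0.   -0.19  1.38] |1.4| F [-0.   0.5 -0.8] w 0.0852 q [-0.46  0.26 -0.1   1.22 -0.   -0.78]
```

move_arm:
  commands:
    - {"ax": 0,"ay": 0,"az": 1.4,"x": 0,"y": -2.4,"z": -35,"fingers": 0.2}
    - {"ax": 0,"ay": 0,"az": 1.4,"x": 0,"y": -2.4,"z": -75,"fingers": 0.4}
    - {"ax": 0,"ay": 0,"az": 1.4,"x": 0,"y": -2.4,"z": -115,"fingers": 0.4}
    - {"ax": 0,"ay": 0,"az": 1.4,"x": 0,"y": -2.4,"z": -145,"fingers": 0.4}
    - {"ax": 0,"ay": 0,"az": 1.4,"x": 0,"y": -2.4,"z": -145,"fingers": 0.4}

```text
time: 8.93
position: [0.5087, -0.2541, 0.2637]
tcp_rot: [0.543, -3.082, -0.01]
contact_force: [-0.2, 0.3, -1.1]
width: 0.0511
```

```bash
python3 - <<'E'
from h import *
snap('wrist','w7'); plan(K+[0,0,.246],RK)
E
```

```text
t8.98 shift mm [  0.9  -2.2 -21.1] turn deg [-0.16 -0.55 -0.18] |0.6| F [-0.7 -0.4  0.5] w 0.0514 q [-0.46  0.35 -0.32  0.91 -0.   -0.81]
```

View pics/w7.png

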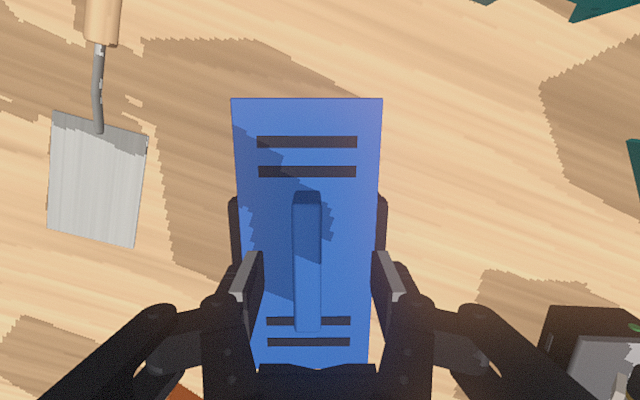

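move_arm:
  commands:
    - {"ax": 0,"ay": 0,"az": 0,"x": 0.5,"y": -2.2,"z": -7,"fingers": 0.5}
    - {"ax": 0,"ay": 0,"az": 0,"x": 0.5,"y": -2.2,"z": -14,"fingers": 0.5}
    - {"ax": 0,"ay": 0,"az": 0,"x": 0.5,"y": -2.2,"z": -20,"fingers": 0.5}
    - {"ax": 0,"ay": 0,"az": 0,"x": 0.5,"y": -2.2,"z": -20,"fingers": 0.5}

```text
time: 9.32
position: [0.512, -0.2592, 0.2501]
tcp_rot: [0.541, -3.092, 0.001]
contact_force: [-0.4, 0.8, -0.2]
width: 0.0429
```

```bash
python3 - <<'E'
from h import *
plan(K+[0,0,.246],RK)
E
```

```text
t9.32 shift mm [-1.2  2.2 -4.1] turn deg [ 0.05 -0.16 -0.07] |0.2| F [-0.4  0.8 -0.2] w 0.0429 q [-0.47  0.37 -0.33  0.87 -0.   -0.81]
```

move_arm:
  commands:
    - {"ax": 0,"ay": 0,"az": 0,"x": -0.5,"y": 1.3,"z": -2,"fingers": 0.5}
    - {"ax": 0,"ay": 0,"az": 0,"x": -0.5,"y": 1.3,"z": -2,"fingers": 0.5}
    - {"ax": 0,"ay": 0,"az": 0,"x": -0.5,"y": 1.3,"z": -2,"fingers": 0.5}

```text
time: 9.57
position: [0.5113, -0.258, 0.2483]
tcp_rot: [0.541, -3.092, 0.001]
contact_force: [-0.4, -0.3, 0.1]
width: 0.0428
```

```bash
python3 - <<'E'
from h import *
plan(K+[0,0,.246],RK)
E
```

```text
t9.57 shift mm [-0.5  1.  -2.3] turn deg [ 0.05 -0.16 -0.06] |0.2| F [-0.4 -0.3  0.1] w 0.0428 q [-0.47  0.37 -0.34  0.86 -0.   -0.81]
```

Good; final 2 mm down and close.

move_arm:
  commands:
    - {"ax": 0,"ay": 0,"az": 0,"x": -0.3,"y": 0.7,"z": -2.3,"fingers": 0.5}
    - {"ax": 0,"ay": 0,"az": 0,"x": -0.3,"y": 0.7,"z": -2.3,"fingers": 1}
    - {"ax": 0,"ay": 0,"az": 0,"x": -0.3,"y": 0.7,"z": -2.3,"fingers": 1}
    - {"ax": 0,"ay": 0,"az": 0,"x": -0.3,"y": 0.7,"z": -2.3,"fingers": 1}
    - {"ax": 0,"ay": 0,"az": 0,"x": -0.3,"y": 0.7,"z": -2.3,"fingers": 1}
  force: 80

```text
time: 9.98
position: [0.5109, -0.2573, 0.2459]
tcp_rot: [0.541, -3.091, 0.0]
contact_force: [-0.4, 1.1, 2.4]
width: 0.0125
```

move_arm:
  commands:
    - {"ax": 0,"ay": 0,"az": 0,"x": 0,"y": 0,"z": 0,"fingers": 1}
    - {"ax": 0,"ay": 0,"az": 0,"x": 0,"y": 0,"z": 0,"fingers": 1}

```text
time: 10.15
position: [0.511, -0.2573, 0.2458]
tcp_rot: [0.541, -3.091, 0.0]
contact_force: [-1.0, 0.7, 3.7]
width: 0.0124
```

move_arm:
  commands:
    - {"ax": 0,"ay": 0,"az": 0,"x": 0,"y": 0,"z": 5,"fingers": 1}
    - {"ax": 0,"ay": 0,"az": 0,"x": 0,"y": 0,"z": 25,"fingers": 1}
    - {"ax": 0,"ay": 0,"az": 0,"x": 0,"y": 0,"z": 55,"fingers": 1}
    - {"ax": 0,"ay": 0,"az": 0,"x": 0,"y": 0,"z": 90,"fingers": 1}
    - {"ax": 0,"ay": 0,"az": 0,"x": 0,"y": 0,"z": 125,"fingers": 1}

```text
time: 10.57
position: [0.5103, -0.2569, 0.3711]
tcp_rot: [0.541, -3.089, -0.002]
contact_force: [0.5, -1.1, -1.8]
width: 0.0124
```

```bash
python3 - <<'E'
from h import *
snap('wrist','w8'); plan(C+[0,0,.375],RB)
E
```

```text
t10.62 shift mm [ 70.  268.3  -4.2] turn deg [ 0.26  0.23 -3.26] |3.3| F [ 2.2 -2.1  3.5] w 0.0124 q [-0.47  0.27 -0.16  1.13 -0.   -0.81]
```

View pics/w8.png

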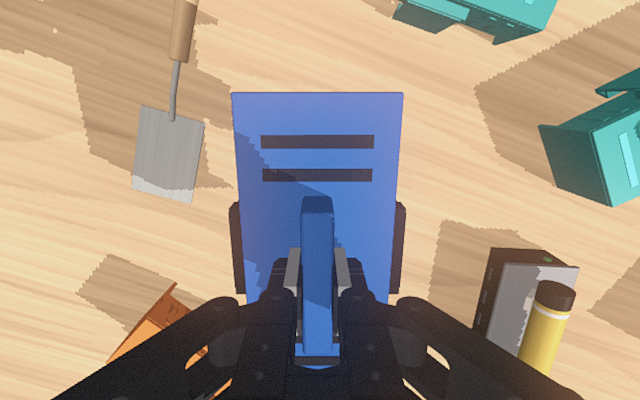

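The cover is held level and square. Carrying it over the base.

move_arm:
  commands:
    - {"ax": 0,"ay": 0,"az": 0,"x": 5,"y": 18,"z": 4,"fingers": 1}
    - {"ax": 0,"ay": 0,"az": -0.5,"x": 12,"y": 46,"z": 8,"fingers": 1}
    - {"ax": 0,"ay": 0,"az": -1,"x": 20,"y": 76,"z": 8,"fingers": 1}
    - {"ax": 0,"ay": 0,"az": -1.5,"x": 28,"y": 107,"z": 8,"fingers": 1}
    - {"ax": 0,"ay": 0,"az": -2,"x": 36,"y": 138,"z": 8,"fingers": 1}

```text
time: 11.03
position: [0.5469, -0.118, 0.3784]
tcp_rot: [0.485, -3.1, -0.0]
contact_force: [0.3, -0.0, -1.9]
width: 0.0122
```

move_arm:
  commands:
    - {"ax": 0,"ay": 0,"az": -0.3,"x": 8,"y": 31,"z": 0,"fingers": 1}
    - {"ax": 0,"ay": 0,"az": -0.6,"x": 16,"y": 61,"z": 0,"fingers": 1}
    - {"ax": 0,"ay": 0,"az": -0.9,"x": 24,"y": 91,"z": 0,"fingers": 1}
    - {"ax": 0.2,"ay": 0.2,"az": -1.2,"x": 31,"y": 116,"z": 0,"fingers": 1}
    - {"ax": 0.2,"ay": 0.2,"az": -1.2,"x": 34,"y": 129,"z": 0,"fingers": 1}

```text
time: 11.45
position: [0.5813, 0.0125, 0.3781]
tcp_rot: [0.458, -3.101, -0.008]
contact_force: [-0.4, -1.5, -2.1]
width: 0.0123
```

move_arm:
  commands:
    - {"ax": 0,"ay": 0,"az": 0,"x": 0,"y": 0,"z": 0,"fingers": 1}
    - {"ax": 0,"ay": 0,"az": 0,"x": 0,"y": 0,"z": 0,"fingers": 1}
    - {"ax": 0,"ay": 0,"az": 0,"x": 0,"y": 0,"z": 0,"fingers": 1}
    - {"ax": 0,"ay": 0,"az": 0,"x": 0,"y": 0,"z": 0,"fingers": 1}

```text
time: 11.78
position: [0.5806, 0.0086, 0.3785]
tcp_rot: [0.452, -3.102, -0.006]
contact_force: [-0.3, -0.5, -2.8]
width: 0.0122
```

```bash
python3 - <<'E'
from h import *
plan(C+[0,0,.35],RB)
snap('wrist','w9'); snap('top','t9')
E
```

```text
t11.78 shift mm [  1.6   1.8 -28.5] turn deg [-0.15 -0.42  0.02] |0.4| F [-0.3 -0.5 -2.8] w 0.0122 q [ 0.01  0.29 -0.14  1.15  0.   -0.28]
```

View pics/w9.png

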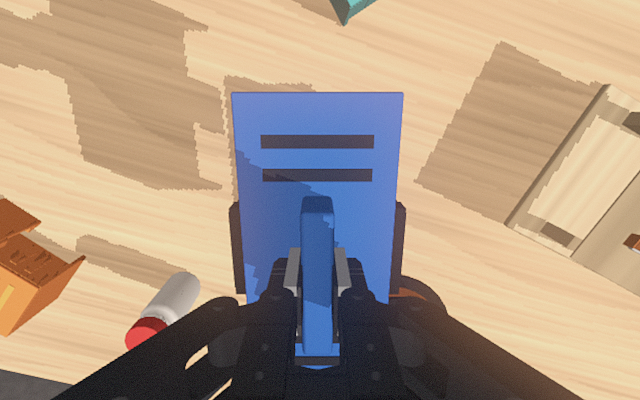

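```bash
python3 - <<'E'
from h import *
p,r,_=cur(); z=p[2]-.2458+.07
a=onz('w9',231.5,93,z);b=onz('w9',403.5,93,z); m=(a+b)/2; print(a,b,np.linalg.norm(a-b),np.degrees(np.arctan2(*((b-a)[[1,0]])))-90)
c=m+bx*.081; print('cover centre est',c,'tcp',p,'diff along/across',(c-p)@bx,(c-p)@byy)
E
```

```text
[ 0.51357111 -0.04898472  0.20281332] [0.49279514 0.02067264 0.20281332] 0.07268967645759163 16.60771509238161
cover centre est [0.58080725 0.00898472 0.20281332] tcp [0.58069829 0.00865562 0.37861332] diff along/across 0.00019843847796056614 0.00028425309437792685
```

move_arm:
  commands:
    - {"ax": -0.1,"ay": -0.3,"az": 0,"x": 1.5,"y": 1.8,"z": -10,"fingers": 1}
    - {"ax": -0.1,"ay": -0.3,"az": 0,"x": 1.5,"y": 1.8,"z": -22,"fingers": 1}
    - {"ax": -0.1,"ay": -0.3,"az": 0,"x": 1.5,"y": 1.8,"z": -34,"fingers": 1}
    - {"ax": -0.1,"ay": -0.3,"az": 0,"x": 1.5,"y": 1.8,"z": -34,"fingers": 1}
    - {"ax": -0.1,"ay": -0.3,"az": 0,"x": 1.5,"y": 1.8,"z": -34,"fingers": 1}

```text
time: 12.3
position: [0.582, 0.011, 0.3442]
tcp_rot: [0.453, -3.106, -0.003]
contact_force: [0.5, 0.5, -1.3]
width: 0.0125
```

```bash
python3 - <<'E'
from h import *
plan(C+[0,0,.31],RB)
E
```

```text
t12.30 shift mm [  0.2  -0.6 -34.2] turn deg [-0.07 -0.19 -0.01] |0.2| F [ 0.5  0.5 -1.3] w 0.0125 q [ 0.02  0.31 -0.19  1.07  0.   -0.27]
```

move_arm:
  commands:
    - {"ax": 0,"ay": -0.1,"az": 0,"x": 0.2,"y": -0.4,"z": -10,"fingers": 1}
    - {"ax": 0,"ay": -0.1,"az": 0,"x": 0.2,"y": -0.4,"z": -22,"fingers": 1}
    - {"ax": 0,"ay": -0.1,"az": 0,"x": 0.2,"y": -0.4,"z": -34,"fingers": 1}
    - {"ax": 0,"ay": -0.1,"az": 0,"x": 0.2,"y": -0.4,"z": -34,"fingers": 1}
    - {"ax": 0,"ay": -0.1,"az": 0,"x": 0.2,"y": -0.4,"z": -34,"fingers": 1}

```text
time: 12.72
position: [0.5824, 0.011, 0.3104]
tcp_rot: [0.455, -3.108, -0.002]
contact_force: [0.4, 1.0, -2.4]
width: 0.0123
```

```bash
python3 - <<'E'
from h import *
plan(C+[0,0,.29],RB); snap('scene','s4'); im=cv2.imread('pics/s4.png')[150:280,240:400]; cv2.imwrite('pics/c10.png',cv2.resize(im,None,fx=4,fy=4,interpolation=cv2.INTER_CUBIC))
E
```

```text
t12.72 shift mm [ -0.2  -0.6 -20.4] turn deg [-0.07 -0.04 -0.05] |0.1| F [ 0.4  1.  -2.4] w 0.0123 q [ 0.02  0.33 -0.24  1.    0.   -0.27]
```

View pics/c10.png

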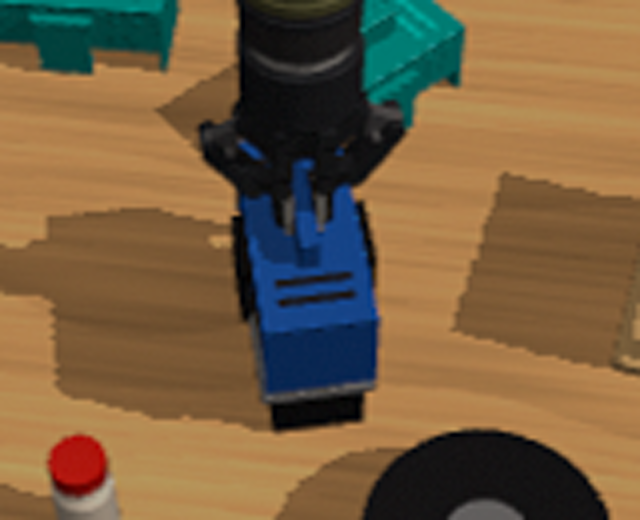

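move_arm:
  commands:
    - {"ax": 0,"ay": 0,"az": 0,"x": 0,"y": -0.5,"z": -7,"fingers": 1}
    - {"ax": 0,"ay": 0,"az": 0,"x": 0,"y": -0.5,"z": -14,"fingers": 1}
    - {"ax": 0,"ay": 0,"az": 0,"x": 0,"y": -0.5,"z": -21,"fingers": 1}
    - {"ax": 0,"ay": 0,"az": 0,"x": 0,"y": -0.5,"z": -21,"fingers": 1}

```text
time: 13.1
position: [0.5819, 0.0107, 0.2879]
tcp_rot: [0.455, -3.106, -0.003]
contact_force: [-0.7, -0.3, -2.5]
width: 0.0124
```

```bash
python3 - <<'E'
from h import *
plan(C+[0,0,.28],RB)
E
```

```text
t13.10 shift mm [ 0.3 -0.3 -7.9] turn deg [-0.08 -0.13 -0.06] |0.2| F [-0.7 -0.3 -2.5] w 0.0124 q [ 0.02  0.35 -0.27  0.95  0.   -0.27]
```

No contact at 0.288, so the end walls have passed the plate. Lowering onto the rim.

move_arm:
  commands:
    - {"ax": 0,"ay": 0,"az": 0,"x": 0.3,"y": 0,"z": -3,"fingers": 1}
    - {"ax": 0,"ay": 0,"az": 0,"x": 0.3,"y": 0,"z": -6,"fingers": 1}
    - {"ax": 0,"ay": 0,"az": 0,"x": 0.3,"y": 0,"z": -8,"fingers": 1}
    - {"ax": 0,"ay": 0,"az": 0,"x": 0.3,"y": 0,"z": -8,"fingers": 1}

```text
time: 13.43
position: [0.5829, 0.0106, 0.2813]
tcp_rot: [-0.455, 3.108, 0.002]
contact_force: [0.6, -0.5, -2.7]
width: 0.0124
```

```bash
python3 - <<'E'
from h import *
plan(C+[0,0,.2678],RB); print(np.round(cur()[2]['ft_torque'],2))
E
```

```text
t13.43 shift mm [ -0.7  -0.2 -13.5] turn deg [-0.06 -0.   -0.06] |0.1| F [ 0.6 -0.5 -2.7] w 0.0124 q [ 0.02  0.36 -0.28  0.94  0.   -0.27]
[-0.05  0.   -0.  ]
```

move_arm:
  commands:
    - {"ax": 0,"ay": 0,"az": 0,"x": -0.4,"y": 0,"z": -2,"fingers": 1}
    - {"ax": 0,"ay": 0,"az": 0,"x": -0.4,"y": 0,"z": -4,"fingers": 1}
    - {"ax": 0,"ay": 0,"az": 0,"x": -0.4,"y": 0,"z": -5,"fingers": 1}
    - {"ax": 0,"ay": 0,"az": 0,"x": -0.4,"y": 0,"z": -5,"fingers": 1}

```text
time: 13.77
position: [0.5832, 0.0107, 0.278]
tcp_rot: [-0.455, 3.106, 0.002]
contact_force: [-1.0, -0.3, 5.6]
width: 0.0124
```

```bash
python3 - <<'E'
from h import *
plan(C+[0,0,.2678],RB); print(np.round(cur()[2]['ft_torque'],2))
E
```

```text
t13.77 shift mm [ -1.   -0.3 -10.2] turn deg [-0.08  0.16 -0.06] |0.2| F [-1.  -0.3  5.6] w 0.0124 q [ 0.02  0.36 -0.28  0.93  0.   -0.27]
[ 0.02  0.25 -0.01]
```

The hooks rest on the rim 10 mm above home, as expected. Pressing.

move_arm:
  commands:
    - {"ax": 0,"ay": 0,"az": 0,"x": 0,"y": 0,"z": -2,"fingers": 1}
    - {"ax": 0,"ay": 0,"az": 0,"x": 0,"y": 0,"z": -4,"fingers": 1}
    - {"ax": 0,"ay": 0,"az": 0,"x": 0,"y": 0,"z": -6,"fingers": 1}
    - {"ax": 0,"ay": 0,"az": 0,"x": 0,"y": 0,"z": -8,"fingers": 1}
    - {"ax": 0,"ay": 0,"az": 0,"x": 0,"y": 0,"z": -8,"fingers": 1}

```text
time: 14.18
position: [0.5823, 0.0107, 0.268]
tcp_rot: [0.455, -3.108, -0.002]
contact_force: [-0.1, 0.7, -1.9]
width: 0.0123
```

```bash
python3 - <<'E'
from h import *
plan(C+[0,0,.2678],RB); print(np.round(cur()[2]['ft_torque'],2))
E
```

```text
t14.18 shift mm [-0.1 -0.3 -0.2] turn deg [-0.07 -0.03 -0.07] |0.1| F [-0.1  0.7 -1.9] w 0.0123 q [ 0.02  0.37 -0.29  0.91  0.   -0.27]
[-0.01  0.11 -0.03]
```

Snapped down to 0.268. I'll press a little further to make sure it's fully home.

move_arm:
  commands:
    - {"ax": 0,"ay": 0,"az": 0,"x": 0,"y": 0,"z": -1,"fingers": 1}
    - {"ax": 0,"ay": 0,"az": 0,"x": 0,"y": 0,"z": -2,"fingers": 1}
    - {"ax": 0,"ay": 0,"az": 0,"x": 0,"y": 0,"z": -2,"fingers": 1}
    - {"ax": 0,"ay": 0,"az": 0,"x": 0,"y": 0,"z": -2,"fingers": 1}

```text
time: 14.52
position: [0.5823, 0.0107, 0.2678]
tcp_rot: [-0.455, 3.108, 0.002]
contact_force: [-3.5, 0.1, 10.2]
width: 0.0121
```

```bash
python3 - <<'E'
from h import *
plan(C+[0,0,.2678],RB); print(np.round(cur()[2]['ft_torque'],2))
E
```

```text
t14.52 shift mm [-0.1 -0.3 -0. ] turn deg [-0.08  0.02 -0.07] |0.1| F [-3.5  0.1 10.2] w 0.0121 q [ 0.02  0.37 -0.29  0.91  0.   -0.27]
[ 0.01  1.06 -0.  ]
```

move_arm:
  commands:
    - {"ax": 0,"ay": 0,"az": 0,"x": 0,"y": 0,"z": -1,"fingers": 1}
    - {"ax": 0,"ay": 0,"az": 0,"x": 0,"y": 0,"z": -1,"fingers": 1}
    - {"ax": 0,"ay": 0,"az": 0,"x": 0,"y": 0,"z": 1,"fingers": 1}
    - {"ax": 0,"ay": 0,"az": 0,"x": 0,"y": 0,"z": 1.5,"fingers": 1}
    - {"ax": 0,"ay": 0,"az": 0,"x": 0,"y": 0,"z": 1.5,"fingers": 1}

```text
time: 14.93
position: [0.5825, 0.0107, 0.2679]
tcp_rot: [-0.455, 3.108, 0.002]
contact_force: [0.2, -0.0, -1.3]
width: 0.0125
```

move_arm:
  commands:
    - {"ax": 0,"ay": 0,"az": 0,"x": 0,"y": 0,"z": 0,"fingers": 0.8}
    - {"ax": 0,"ay": 0,"az": 0,"x": 0,"y": 0,"z": 0,"fingers": 0.6}
    - {"ax": 0,"ay": 0,"az": 0,"x": 0,"y": 0,"z": 0,"fingers": 0.4}
    - {"ax": 0,"ay": 0,"az": 0,"x": 0,"y": 0,"z": 0,"fingers": 0.4}
    - {"ax": 0,"ay": 0,"az": 0,"x": 0,"y": 0,"z": 8,"fingers": 0.4}

```text
time: 15.35
position: [0.5818, 0.0107, 0.2748]
tcp_rot: [0.455, -3.106, -0.003]
contact_force: [-0.1, 0.4, -0.6]
width: 0.0515
```

move_arm:
  commands:
    - {"ax": 0,"ay": 0,"az": 0,"x": 0,"y": 0,"z": 20,"fingers": 0.4}
    - {"ax": 0,"ay": 0,"az": 0,"x": 0,"y": 0,"z": 55,"fingers": 0.4}
    - {"ax": 0,"ay": 0,"az": 0,"x": 0,"y": 0,"z": 95,"fingers": 0.4}
    - {"ax": 0,"ay": 0,"az": 0,"x": 0,"y": 0,"z": 130,"fingers": 0.2}
    - {"ax": 0,"ay": 0,"az": 0,"x": 0,"y": 0,"z": 130,"fingers": 0.2}

```text
time: 15.77
position: [0.5844, 0.0107, 0.4148]
tcp_rot: [-0.453, 3.096, -0.0]
contact_force: [1.5, 0.6, 1.3]
width: 0.0688
```

```bash
python3 - <<'E'
from h import *
snap('wrist','w10'); snap('scene','s5'); snap('top','t5'); plan(C+[0,0,.40],RB)
im=cv2.imread('pics/s5.png')[170:280,260:370]; cv2.imwrite('pics/c11.png',cv2.resize(im,None,fx=5,fy=5,interpolation=cv2.INTER_CUBIC))
E
```

```text
t15.92 shift mm [-0.3 -0.3 -6.8] turn deg [-0.08  0.08 -0.06] |0.1| F [ 0.3 -0.1  0.5] w 0.0679 q [ 0.02  0.28 -0.09  1.2   0.   -0.27]
```

View pics/w10.png

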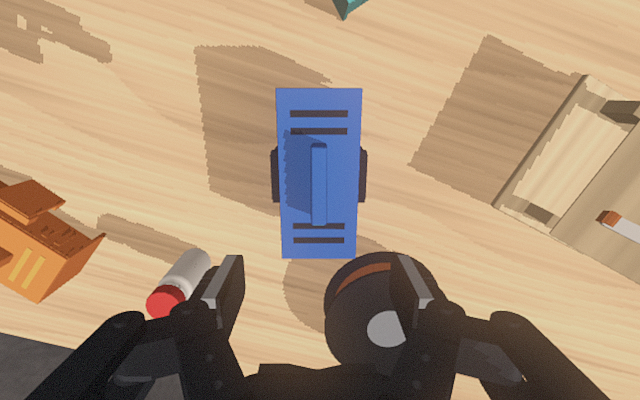

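View pics/c11.png

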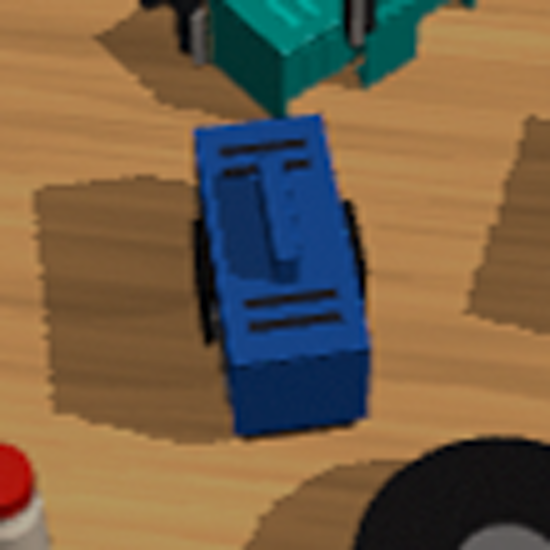

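```bash
python3 - <<'E'
from h import *
im,_,_=load('w10'); hsv=cv2.cvtColor(im,cv2.COLOR_RGB2HSV); m=cv2.inRange(hsv,(105,120,60),(125,255,255))
c=max(cv2.findContours(m,cv2.RETR_EXTERNAL,cv2.CHAIN_APPROX_NONE)[0],key=cv2.contourArea); q=cv2.approxPolyDP(c,12,True)[:,0]; print(q.tolist())
q=sorted(q.tolist(),key=lambda p:p[1]); t=sorted(q[:2]); b=sorted(q[-2:]); Q=[t[0],t[1],b[1],b[0]]
W=np.array([onz('w10',*p,.092) for p in Q]); print(W.round(4).tolist(),W.mean(0),[np.linalg.norm(W[i]-W[i-1]).round(4) for i in range(4)]); d=W[2]+W[3]-W[0]-W[1]; print(np.degrees(np.arctan2(d[1],d[0])))
E
```

```text
[[276, 89], [283, 257], [355, 258], [361, 89]]
[[0.5175, -0.0468, 0.092], [0.4969, 0.0219, 0.092], [0.6496, 0.0686, 0.092], [0.6692, -0.0006, 0.092]] [0.58329047 0.01075259 0.092     ] [np.float64(0.1586), np.float64(0.0718), np.float64(0.1597), np.float64(0.0719)]
16.961325690089318
```

View pics/t5.png

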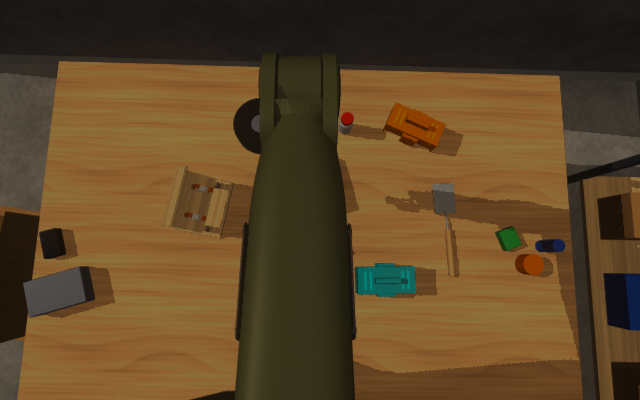

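The cover is level: both roof ends measure 72 mm and the two long sides 159 and 160 mm. It is centred on the base, and the spool, jar and scraper are where they were. Handing in.

```bash
python3 -c "
from workcell import ctrl
print(ctrl.finish_job(), ctrl.observe()['time'])"
```

```text
the job is handed in; nothing more can be done
the job is handed in; nothing more can be done
```

I pulled the tube out of the clips, laid it in the base's cradles, put the blue cover over it and pressed it down until it snapped home. I handed the job in at about 16 s of the 58 s allowed.

- **Tube:** it came out along the rack's normal and was placed level. The wrist picture showed it lying in both cradles, within 1 mm of centre. Its grip height at contact was about 3 mm above nominal, so it had probably slipped a little in the fingers. It settled when released.
- **Cover:** the hooks met the rim 10 mm above home, then the cover snapped down. It stopped at the home height, to within the reading, against a 10 N push. A slight upward ease afterwards did not lift it.
- **Last pictures:** the roof is level, with both ends measuring 72 mm, and centred about 1 mm from the base's measured centre. The yaw read 17.0° against 16.6° for the base, which is about the measuring error.
- **Not seen directly:** the hooks under the rim were not visible in any picture. That they are engaged is inferred from the snap, the height and the force.
- **Bystanders:** the jar and scraper look unmoved in the last top view. The arm hides part of the spool there, but what shows is where it was.

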